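# Pack the dye pots and clamp the bail-top canister

## Task

Put every corked dye pot away in the round canister, all standing upright on its floor in a single layer (if there are seven they just fit, one in the middle and six round it), each lowered in and not dropped. When all are in, set the domed lid gently and squarely on the gasket with its groove lined up with the wire bail, then swing the bail up and over until its bar has passed the first crest and snapped into the groove, clamping the lid down. Leave the other things on the table where they are.

Things in the scene. Friction and masses are not known exactly. Their poses are not given: they have to be found in the camera images.
- pot0_c (a point): small glass dye pot standing upright: body 40 mm across and 34 mm high with a bevelled foot, filled with coloured dye (indigo blue), closed by a cork 18 mm across that stands 20 mm above the glass (total height 54 mm), 50 to 90 g. The point is on its axis, 27 mm above its underside; z is its axis. Pick it up by the cork. None if it is absent in this run
- pot1_c (a point): small glass dye pot standing upright: body 40 mm across and 34 mm high with a bevelled foot, filled with coloured dye (madder red), closed by a cork 18 mm across that stands 20 mm above the glass (total height 54 mm), 50 to 90 g. The point is on its axis, 27 mm above its underside; z is its axis. Pick it up by the cork. None if it is absent in this run
- pot2_c (a point): small glass dye pot standing upright: body 40 mm across and 34 mm high with a bevelled foot, filled with coloured dye (weld yellow), closed by a cork 18 mm across that stands 20 mm above the glass (total height 54 mm), 50 to 90 g. The point is on its axis, 27 mm above its underside; z is its axis. Pick it up by the cork. None if it is absent in this run
- pot3_c (a point): small glass dye pot standing upright: body 40 mm across and 34 mm high with a bevelled foot, filled with coloured dye (walnut brown), closed by a cork 18 mm across that stands 20 mm above the glass (total height 54 mm), 50 to 90 g. The point is on its axis, 27 mm above its underside; z is its axis. Pick it up by the cork. None if it is absent in this run
- pot4_c (a point): small glass dye pot standing upright: body 40 mm across and 34 mm high with a bevelled foot, filled with coloured dye (marigold orange), closed by a cork 18 mm across that stands 20 mm above the glass (total height 54 mm), 50 to 90 g. The point is on its axis, 27 mm above its underside; z is its axis. Pick it up by the cork. None if it is absent in this run
- pot5_c (a point): small glass dye pot standing upright: body 40 mm across and 34 mm high with a bevelled foot, filled with coloured dye (moss green), closed by a cork 18 mm across that stands 20 mm above the glass (total height 54 mm), 50 to 90 g. The point is on its axis, 27 mm above its underside; z is its axis. Pick it up by the cork. None if it is absent in this run
- pot6_c (a point): small glass dye pot standing upright: body 40 mm across and 34 mm high with a bevelled foot, filled with coloured dye (plum), closed by a cork 18 mm across that stands 20 mm above the glass (total height 54 mm), 50 to 90 g. The point is on its axis, 27 mm above its underside; z is its axis. Pick it up by the cork. None if it is absent in this run
- canister_floor (a point): centre of the inside floor of the fixed round cream stoneware canister with a blue band: inner diameter 132 mm, outer 140 mm, floor 6 mm and wall top 72 mm above the table. Seven pots fit in one layer: one in the middle, six round it, centres 43 mm from the middle and from each other. z is up, y runs along the bail's hinge; the open bail lies on the -x side
- canister_mouth (a point): centre of the canister's mouth, level with the top of the unsqueezed orange rubber gasket that sits on the wall (76 mm above the table, 132 mm inner and 141 mm outer diameter); same axes as canister_floor
- lid_grip (a point): loose domed stoneware lid, 140 mm across, 0.27 to 0.37 kg; the point is on its axis inside the blue saddle block on top, 52 mm above the lid's underside (44 mm above canister_mouth when seated). Pinch the saddle across its 24 mm width (flat side faces at y = +-12 mm, 42 to 62 mm above the underside, 46 mm long along x). z is up
- lid_groove (a point): middle of the shallow groove across the saddle's top, 73 mm above the lid's underside, between two crests 14 mm apart that reach 76 mm, with 30 degree ramps down to both ends (x). It runs along the lid's y: with the lid on, this must lie along the canister's y, either way round, within about 10 degrees
- lid_flange (a point): centre of the lid's flange face, 8 mm above its underside: the flange, 140 mm across, rests on the gasket (this point then lies at canister_mouth); below it a bevelled spigot 126 mm across (114 mm at its lower edge) and 8 mm deep enters the mouth with 3 mm play all round
- bail_hinge (a point): middle of the hinge axis of the wire bail, on the canister's axis 60 mm above the table; the hinge axis is the y axis. The bail is a wire hoop with legs 78 mm either side and a bar 84 mm from the hinge axis; the bar's 10 mm thick, 90 mm long sleeve is what rides over the saddle
- bail_bar (a point): middle of the bail's bar, on the axis of its 10 mm thick sleeve; when snapped in, it lies along the lid's groove, 5 mm above lid_groove; z points away from the hinge
- bail_tab (a point): centre of the wooden thumb tab that stands outwards from the middle of the bail's bar: 22 mm wide along the hinge axis (pinch it across this width; it can pivot between the fingers as the bail swings), 8 mm thick, 30 mm long, from 87 to 117 mm from the hinge axis; this point is 102 mm from the axis. z points away from the hinge
- bail (a joint): bail angle in rad: 0 upright with the bar in the lid's groove, growing as it swings down to the canister's -x side, to its rest at 1.62 (about level). With the lid on, the bar meets the ramp at about 0.2, takes some 10 N sideways to pass the first crest at about 0.08 and snaps in near 0 (up to 0.04 either way as the lid lies); past the second crest is too far, the hinge stops at -0.25
- gasket (a joint): how far the gasket is squeezed, in m: about 0 with the lid merely resting on it, about 0.0015 when the bar lies in the groove, up to 0.005 as it goes over the crest (a spring of 2.5 N per mm). A bar left on the ramp or on a crest squeezes it too, but is not locked
- discs: bystander: stack of three round wooden resist discs, 48 mm across, 24 mm high; origin under its centre
- spool: bystander: wooden thread spool, 40 mm across, 42 mm high; origin under its centre
- beaker: bystander: small steel beaker, 50 mm across, 50 mm high; origin under its centre
- brush: bystander: brush lying on the table, 200 mm long, 42 mm wide; origin under its middle
- peg0: bystander: wooden clothes peg lying on the table, 74 mm long; origin under its middle
- peg1: bystander: wooden clothes peg lying on the table, 74 mm long; origin under its middle

How it is judged:
By the outcome, as a careful person would: the job done as asked, in the order asked, and still so for the second after the job is handed in, with the robot touching nothing.
Of pot0, pot1, pot2, pot3, pot4, pot5, pot6 only 5 to 7 are there at a start; the rules pass over those that are not, and their reading is None.
At some moment in a run one of pot0, pot1, pot2, pot3, pot4, pot5, pot6 may be knocked a few centimetres aside while the robot is not near it.
It also fails if it takes over 210 s, if anything falls off the work surface, if the arm or the gripper's body presses on something with over 40 N, if the wrist force passes 120 N, or if a joint passes its speed limit or range.

## Robot

A 6-joint arm with a two-finger parallel gripper is mounted at the origin on the work surface. World frame = base frame: x ahead of the robot, y to its left, z up, the work surface at z = 0. Lengths are in m, angles in rad, forces in N, time in s.
With the tool pointing down it reaches from about 0.2 to 0.875 m from the base axis. Payload 3.4 kg.
Tool frame: the origin (TCP) lies on the mounting face of the last link; the fingertips stand 199 mm ahead of it and the grasp point (between the pads) lies 180 mm ahead of it; z points along the fingers, y is the line along which they close (so a half turn about z gives the same grasp; the last joint's range is limited). The gripper opens to 94 mm and grips with 3 to 60 N. Pads are 16 mm wide; open, the fingers measure 119 mm over their backs; the gripper's body (75 mm by 177 mm) begins 78 mm behind the grasp point.
Start: joints at [-1.41, 0.276, 1.505, -0, 1.361, -0.121], TCP at [0.16, -0.552, 0.405] pointing down, gripper open.
Joint ranges: [-2.89, 2.89], [-0.75, 2.08], [0.22, 2.7], [-1.18, 4.32], [0.11, 2.71], [-2.7, 2.7]. Speed limits (rad/s): [2.57, 2.57, 3.14, 3.14, 3.14, 3.14].

## Interface

Orientations are given as a unit quaternion [w, x, y, z].
In Python, from plant import ctrl gives the robot as it stands. The module is installed in compiled form; this text tells all that it offers.
- The arm moves only by the tool servo_tool, never from a script. Its argument "increments" is a list of rows, each a list of 7 numbers: the finger opening in m, from 0 to 0.094, then the shift along the tool's x, y, z in m, then the turn, a rotation vector about the tool's x, y, z in degrees. In form: [[claw, dx, dy, dz, wx, wy, wz], ...]. A call has 1 to 5 rows; each row shifts and turns the commanded pose from where the row before left it, along the tool's axes as they then stand; what a row does not reach is not made up. A row lasts 1/12 s, in which the tool goes at most 41.7 mm and 7.16 degrees, less where a joint would pass 70% of its speed; a pose out of reach is approached as far as the arm can. A call with a gripper value outside its range is refused whole. The fingers move at their own pace and stop on an object; the grip force is fixed at half the most. Time passes only in rows, so rows that do not move let the fingers close. It gives the time, the measured TCP pose, the force, the opening and the grip force at its end, in the units of the state.
- ctrl.observe(): the state, without advancing time (a new reading comes with each control period).
- ctrl.snapshot(name): name is "scene" or "top"; returns the picture (480x640x3 uint8, red, green, blue); there is no depth.
- ctrl.camera_params(name): a dict with "camera_matrix" (3x3 intrinsics, pixels), "xyz" and "orientation" of the camera in the world. Camera axes: x right, y down, z forward; pixel columns grow to the right and rows downward; lengths in m; the calibration is good to about 2 mm. A picture is of the moment at which its call begins. camera_params takes no time and is no camera call.
- ctrl.sign_off(): hands the job in; it is judged then, once.
Trained networks look in the newest picture that a camera, given by its name, has taken for a name from the list of things; names that differ only in an ending like _2 or _b are one class to them, and where a whole thing is asked for, a point or a joint stands for the part that bears it (a point fixed in the world has none). Each returns a list of dicts, best first, with "confidence" (0 to 1); they miss things now and then, are a little off and sometimes report something else, mostly with a low value. They report only what shows in the picture. A call takes as long as a camera call.
- ctrl.regions_of(camera, thing): "mask" (480x640 bool, what is visible of it) and "extent" ([left, top, right, bottom] in pixels, round what is visible of it).
- ctrl.tip_of(camera, thing): "uv" ([column, row] in pixels: a listed point, or the origin of a listed thing).
The state is a dict: "t": time; "joint_pos": joint angles; "joint_vel": joint speeds; "joint_efforts": joint torques, N m; "position": TCP position; "tool_rot": TCP orientation; "contact_force": force on the tool from outside, world axes, zero at the start; "ft_torque": the same for the moment, N m; "width": finger opening in m; "grip_force": force on a finger pad.
Only numpy, scipy, OpenCV 4.12 (cv2) and the standard library are available. Lean on these libraries where they do the work, as an engineer would, in place of code of your own. Each camera call takes 0.05 s, during which the arm holds its last target. There are 200 camera calls.

## Working session

There is one attempt and no reset: what is moved stays moved. The work goes in short steps, Python scripts to look and compute and a tool call to move; the robot and the scene stay as the last step left them, time stands still between calls to the robot, and variables do not carry over. Pictures are saved under pics/ and viewed, at most 14 in all, crops included, and the job is handed in when it is done.

Besides the shell and the picture viewer there is one more tool, called as name([rows], argument=value, ...), one row to a line, values as JSON. servo_tool: Moves the arm, as the interface text tells. Its arguments: {"type":"object","properties":{"increments":{"type":"array","items":{"type":"array","items":{"type":"number"}}}},"required":["increments"]}

```bash
mkdir -p pics; cat > h.py <<'E'
import numpy as np,cv2
from plant import ctrl
from scipy.spatial.transform import Rotation as R
def cam(n):
    c=ctrl.camera_params(n);q=c["orientation"]
    return np.array(c["camera_matrix"]),np.array(c["xyz"]),R.from_quat([q[1],q[2],q[3],q[0]]).as_matrix()
def ray(n,uv,z):
    K,p,M=cam(n);d=M@np.linalg.inv(K)@np.array([uv[0],uv[1],1.]);return p+d*(z-p[2])/d[2]
def proj(n,P):
    K,p,M=cam(n);v=K@(M.T@(np.array(P)-p));return v[:2]/v[2]
def save(n,f):
    im=ctrl.snapshot(n);cv2.imwrite(f"pics/{f}.png",im[:,:,::-1]);return im
def tri(uvs): # {cam:uv}
    A=np.zeros((3,3));b=np.zeros(3)
    for n,uv in uvs.items():
        K,p,M=cam(n);d=M@np.linalg.inv(K)@np.array([uv[0],uv[1],1.]);d/=np.linalg.norm(d)
        Q=np.eye(3)-np.outer(d,d);A+=Q;b+=Q@p
    return np.linalg.solve(A,b)
E
python3 - <<'E'
from h import *
for n in("scene","top"):
    save(n,n+"0");K,p,M=cam(n);print(n,K[0,0],p.round(3),M[:,2].round(2))
zs=dict(canister_floor=.006,canister_mouth=.076,lid_grip=.052,lid_groove=.073,lid_flange=.008,bail_bar=.06,bail_tab=.06)
for i in range(7): zs[f"pot{i}_c"]=.027
for k,z in zs.items():
    for n in("top","scene"):
        r=ctrl.tip_of(n,k)[:2]
        print(k,n,[(np.round(a["uv"],0),round(a["confidence"],2),ray(n,a["uv"],z)[:2].round(4)) for a in r])
s=ctrl.observe();print(s["t"],s["position"],s["tool_rot"],s["width"])
E
```

```text
scene 464.8162651645376 [ 1.24  -0.198  0.713] [-0.75  0.17 -0.63]
top 454.8221543769761 [ 0.29  -0.057  1.252] [ 0.21  0.01 -0.98]
canister_floor top [(array([295., 230.]), 0.69, array([0.5659, 0.0135])), (array([168., 267.]), 0.28, array([0.4316, 0.3524]))]
canister_floor scene [(array([341., 291.]), 0.76, array([0.5651, 0.0042]))]
canister_mouth top [(array([298., 226.]), 0.88, array([0.5635, 0.0007]))]
canister_mouth scene [(array([342., 269.]), 0.66, array([0.5737, 0.0009]))]
lid_grip top [(array([412., 259.]), 0.76, array([ 0.5057, -0.3091])), (array([233., 192.]), 0.52, array([0.647 , 0.1903]))]
lid_grip scene [(array([189., 276.]), 0.9, array([ 0.4979, -0.3041])), (array([434., 297.]), 0.32, array([0.6658, 0.1658]))]
lid_groove top [(array([416., 255.]), 0.6, array([ 0.5113, -0.3146]))]
lid_groove scene [(array([186., 273.]), 0.77, array([ 0.5126, -0.3067])), (array([397., 233.]), 0.52, array([0.4812, 0.1539]))]
lid_flange top [(array([308., 262.]), 0.39, array([ 0.4797, -0.0333]))]
lid_flange scene [(array([192., 297.]), 0.87, array([ 0.5162, -0.3057]))]
bail_bar top [(array
[... 1013 characters left out ...]
 scene [(array([399., 233.]), 0.8, array([0.427 , 0.1839]))]
pot4_c top [(array([168., 266.]), 0.71, array([0.4337, 0.344 ])), (array([306., 262.]), 0.62, array([ 0.4769, -0.0282]))]
pot4_c scene [(array([460., 224.]), 0.73, array([0.4277, 0.3423]))]
pot5_c top [(array([203., 216.]), 0.55, array([0.5778, 0.27  ]))]
pot5_c scene [(array([464., 266.]), 0.65, array([0.57  , 0.2822]))]
pot6_c top [(array([232., 193.]), 0.63, array([0.6517, 0.1963]))]
pot6_c scene [(array([437., 299.]), 0.78, array([0.6505, 0.1835])), (array([342., 276.]), 0.52, array([0.5412, 0.0114]))]
1.5 [ 0.15987759 -0.55233208  0.40468304] [ 2.79340972e-05  9.90089849e-01  1.40435357e-01 -1.80174083e-06] 0.09390516733466263
```

View pics/top0.png

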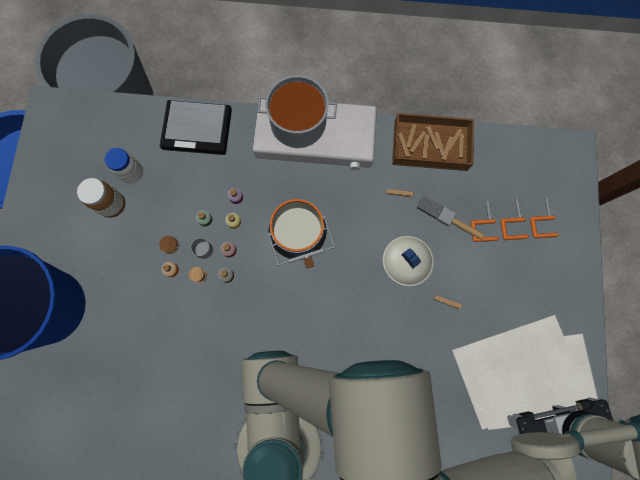

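View pics/scene0.png

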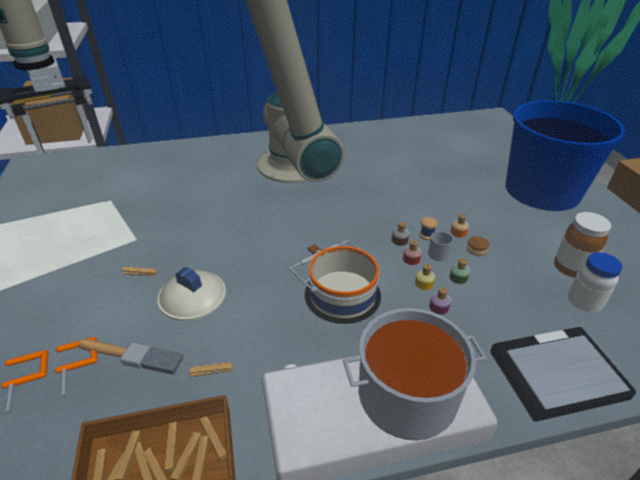

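```bash
cat >> h.py <<'E'
from scipy.optimize import least_squares
a=np.linspace(0,2*np.pi,73)
ring=lambda r,z:np.c_[r*np.cos(a),r*np.sin(a),0*a+z]
POT=np.r_[ring(.018,0),ring(.02,.003),ring(.02,.034),ring(.009,.054)]
LID=np.r_[ring(.07,.008),ring(.07,.014)]
def pbox(n,P):
    K,p,M=cam(n);v=(np.asarray(P)-p)@M@K.T;uv=v[:,:2]/v[:,2:];return np.r_[uv.min(0),uv.max(0)]
def fit(model,ext,x0,sel=slice(None)):
    f=lambda x:np.concatenate([(pbox(n,model+[x[0],x[1],0])-e)[sel] for n,e in ext.items()])
    r=least_squares(f,x0);return r.x,r.fun
def best(n,th,near=None):
    r=[q for q in ctrl.regions_of(n,th)]
    if near is not None: r=[q for q in r if np.hypot(*(np.array(q["extent"]).reshape(2,2).mean(0)-proj(n,near)))<25]
    return r[0] if r else None
def pot(k,near):
    e={}
    for n in("top","scene"):
        q=best(n,f"pot{k}_c",[*near,.027])
        if q: e[n]=np.array(q["extent"],float)
    if not e: return None
    out={n:fit(POT,{n:v},near)[0] for n,v in e.items()}
    return out
P0={1:(.497,.194),2:(.576,.190),3:(.426,.185),4:(.431,.343),5:(.574,.276),6:(.651,.190)}
E
python3 - <<'E'
from h import *
ims={n:ctrl.snapshot(n) for n in("top","scene")}
for k,v in P0.items():
    o=pot(k,v);print(k,{n:x.round(4) for n,x in o.items()})
# gasket
for n in ims:
    hsv=cv2.cvtColor(ims[n],cv2.COLOR_RGB2HSV);m=((hsv[...,0]<14)&(hsv[...,1]>150)&(hsv[...,2]>120)).astype(np.uint8)
    c=proj(n,[.566,.003,.074]).astype(int);w=np.zeros_like(m);w[c[1]-45:c[1]+45,c[0]-50:c[0]+50]=1;m*=w
    ys,xs=np.nonzero(m);e=np.array([xs.min(),ys.min(),xs.max()+1,ys.max()+1.]);x,f=fit(np.r_[ring(.0705,.076),ring(.0705,.072)],{n:e-.5},(.566,.003));print("gasket",n,x.round(4),f.round(1))
    q=best(n,"lid_grip")
    x,f=fit(LID,{n:np.array(q["extent"],float)},(.505,-.307));print("lid",n,x.round(4),f.round(1))
    q=best(n,"bail");
    if q:
        im=ims[n].copy();print("bail",n,q["extent"],q["confidence"])
for t in("spool","beaker","discs"):
    print(t,[ray("top",r["uv"],0.0)[:2].round(3) for r in ctrl.tip_of("top",t)[:1]])
t=cv2.resize(ims["top"][200:280,255:345],None,fx=6,fy=6,interpolation=2);u=cv2.resize(ims["top"][230:290,375:440],None,fx=6,fy=6,interpolation=2)
o=np.zeros((480,930,3),np.uint8);o[:,:540]=t;o[:360,540:]=u
cv2.imwrite("pics/c1.png",cv2.resize(o,(775,400))[:,:,::-1])
E
```

```text
1 {'top': array([0.4946, 0.1923]), 'scene': array([0.5015, 0.1874])}
2 {'top': array([0.5749, 0.1888]), 'scene': array([0.5809, 0.1894])}
3 {'top': array([0.4227, 0.1876]), 'scene': array([0.43, 0.19])}
4 {'top': array([0.4252, 0.3442])}
5 {'top': array([0.5732, 0.2678]), 'scene': array([0.576 , 0.2727])}
6 {'top': array([0.6499, 0.1971]), 'scene': array([0.6536, 0.1869])}
gasket top [0.5674 0.0074] [-0.   0.1  0.  -0.1]
lid top [ 0.5068 -0.2996] [-1.6  0.1  1.6 -0.2]
bail top [268.0, 235.1, 325.3, 266.2] 0.69
gasket scene [0.5719 0.0052] [ 0.2  0.8 -0.2 -0.6]
lid scene [ 0.5109 -0.3012] [-0.2  3.7  0.2 -3. ]
bail scene [292.6, 241.3, 321.2, 285.0] 0.6
spool [array([0.413, 0.262])]
beaker [array([0.492, 0.265])]
discs [array([ 0.523, -0.326])]
```

View pics/c1.png

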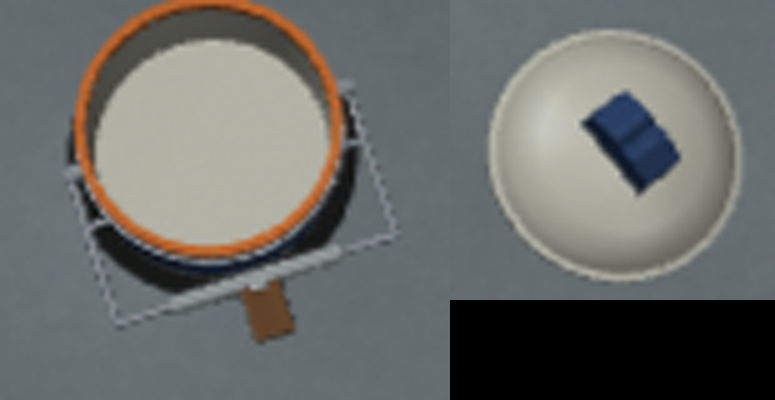

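```bash
python3 - <<'E'
from h import *
g=lambda x,y,z:ray("top",(255+x/5,200+y/5),z)[:2]
A,B=g(118,325,.056),g(396,234,.056);d=A-B;print("bail corners",A,B,np.linalg.norm(d),"y-axis yaw",np.degrees(np.arctan2(d[1],d[0]))%180,"mid",(A+B)/2)
T=g(268,312,.056);print("tab",T, "tabdir from can", np.degrees(np.arctan2(*(np.array([.5674,.0074])-T)[::-1])))
s=lambda x,y,z:ray("top",(375+(x-450)/5,230+y/5),z)[:2]
c=[s(*p,.066) for p in((583,122),(627,92),(680,157),(640,193))]
for i in range(4):
    e=c[(i+1)%4]-c[i];print(np.linalg.norm(e),np.degrees(np.arctan2(e[1],e[0])))
print("saddle c",np.mean(c,0))
E
```

```text
bail corners [0.45698625 0.04397717] [ 0.51874897 -0.09913112] 0.15586731129182874 y-axis yaw 113.34407645465346 mid [ 0.48786761 -0.02757697]
tab [ 0.47082407 -0.0346288 ] tabdir from can 23.518153874005414
0.02895704427107323 -51.14660250246259
0.04372644455495 -137.85902107913898
0.029162052123004167 135.95261976580943
0.04732603149403285 41.91318474637999
saddle c [ 0.50413554 -0.30454993]
```

servo_tool([
  [0.04,0,0,0,0,0,-6.72],
  [0.04,0,0,0,0,0,-6.72],
  [0.04,0,0,0,0,0,-6.72],
  [0.04,0,0,0,0,0,-6.72],
  [0.04,0,0,0,0,0,-6.72],
])

```text
t: 2.97
position: [0.1599, -0.5523, 0.4047]
tool_rot: [0.0, 0.906, 0.423, -0.0]
contact_force: [-0.5, -0.1, -0.4]
width: 0.0638
grip_force: 0.0
```

servo_tool([
  [0.04,0,0,0,0,0,-6.72],
  [0.04,0,0,0,0,0,-6.72],
  [0.04,0,0,0,0,0,-6.72],
  [0.04,0,0,0,0,0,-6.72],
  [0.04,0,0,0,0,0,-6.72],
])

```text
t: 3.38
position: [0.1599, -0.5523, 0.4047]
tool_rot: [0.0, 0.745, 0.667, -0.0]
contact_force: [-0.7, -0.4, 0.0]
width: 0.0403
grip_force: 0.0
```

servo_tool([
  [0.04,0,0,0,0,0,-6.65],
  [0.04,0.033,0.012,0,0,0,0],
  [0.04,0.033,0.012,0,0,0,0],
  [0.04,0.033,0.012,0,0,0,0],
  [0.04,0.033,0.012,0,0,0,0],
])

```text
t: 3.8
position: [0.2081, -0.419, 0.4045]
tool_rot: [-0.0, 0.707, 0.707, 0.0]
contact_force: [1.0, 0.0, -0.2]
width: 0.0401
grip_force: 0.0
```

servo_tool([
  [0.04,0.033,0.012,0,0,0,0],
  [0.04,0.033,0.012,0,0,0,0],
  [0.04,0.033,0.012,0,0,0,0],
  [0.04,0.033,0.012,0,0,0,0],
  [0.04,0.033,0.012,0,0,0,0],
])

```text
t: 4.22
position: [0.268, -0.2537, 0.4048]
tool_rot: [0.0, 0.707, 0.707, 0.0]
contact_force: [1.3, -0.1, -0.1]
width: 0.0398
grip_force: 0.0
```

servo_tool([
  [0.04,0.033,0.012,0,0,0,0],
  [0.04,0.033,0.012,0,0,0,0],
  [0.04,0.033,0.012,0,0,0,0],
  [0.04,0.033,0.012,0,0,0,0],
  [0.04,0.033,0.012,0,0,0,0],
])

```text
t: 4.63
position: [0.3279, -0.0887, 0.405]
tool_rot: [0.001, 0.707, 0.707, 0.0]
contact_force: [0.7, 0.1, 0.4]
width: 0.0398
grip_force: 0.0
```

servo_tool([
  [0.04,0.033,0.012,0,0,0,0],
  [0.04,0.033,0.012,0,0,0,0],
  [0.04,0.033,0.012,0.01,0,0,0],
  [0.04,0.033,0.012,0.02,0,0,0],
  [0.04,0.033,0.012,0.02,0,0,0],
])

```text
t: 5.05
position: [0.3883, 0.0766, 0.355]
tool_rot: [0.001, 0.707, 0.707, 0.001]
contact_force: [-0.3, -0.1, -0.5]
width: 0.0399
grip_force: 0.0
```

servo_tool([
  [0.04,0.028,0.0095,0,0,0,0],
  [0.04,0.028,0.0095,0,0,0,0],
  [0.04,0.028,0.0095,0,0,0,0],
  [0.04,0.028,0.0095,0,0,0,0],
  [0.04,0,0,0.03,0,0,0],
])

```text
t: 5.47
position: [0.4301, 0.1913, 0.3289]
tool_rot: [0.003, 0.706, 0.708, 0.007]
contact_force: [1.0, 1.8, 0.0]
width: 0.0399
grip_force: 0.0
```

servo_tool([
  [0.04,0,0,0.03,0,0,0],
  [0.04,0,0,0.03,0,0,0],
  [0.04,0,0,0.018,0,0,0],
  [0.04,0,0,0.01,0,0,0],
  [0.04,0,0,0,0,0,0],
])

```text
t: 5.88
position: [0.4254, 0.1865, 0.2347]
tool_rot: [-0.001, 0.707, 0.707, -0.002]
contact_force: [-1.0, -0.3, -0.5]
width: 0.0398
grip_force: 0.0
```

```bash
python3 - <<'E'
from h import *
o=ctrl.observe();print(o["position"],o["contact_force"])
a=save("top","t1");b=save("scene","s1")
t=cv2.resize(a[200:300,150:260],(440,400));u=cv2.resize(b[190:270,350:440],(360,320))
c=np.zeros((400,800,3),np.uint8);c[:,:440]=t;c[:320,440:]=u
cv2.imwrite("pics/c2.png",c[:,:,::-1])
E
```

```text
[0.42538315 0.18652196 0.23472724] [-0.99397269 -0.32255355 -0.47613719]
```

View pics/c2.png

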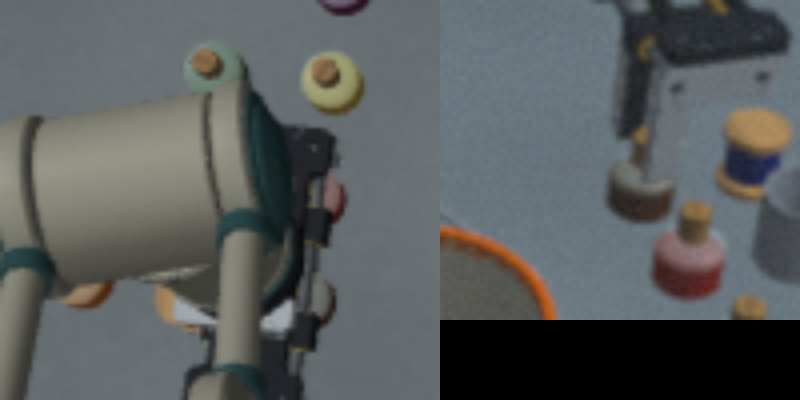

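servo_tool([
  [0.0,0,0,0,0,0,0],
  [0.0,0,0,0,0,0,0],
  [0.0,0,0,0,0,0,0],
  [0.0,0,0,0,0,0,0],
  [0.0,0,0,0,0,0,0],
])

```text
t: 6.4
position: [0.4261, 0.1867, 0.2373]
tool_rot: [0.0, 0.707, 0.707, 0.001]
contact_force: [-0.8, -0.6, 2.1]
width: 0.0172
grip_force: 30.0
```

servo_tool([
  [0.0,0,0,-0.01,0,0,0],
  [0.0,0,0,-0.03,0,0,0],
  [0.0,0,0,-0.035,0,0,0],
  [0.0,0,0,-0.035,0,0,0],
  [0.0,0,0,0,0,0,0],
])

```text
t: 6.82
position: [0.4279, 0.1873, 0.3529]
tool_rot: [0.003, 0.707, 0.707, 0.006]
contact_force: [1.3, -0.6, -0.6]
width: 0.0169
grip_force: 30.0
```

```bash
python3 - <<'E'
from h import *
o=ctrl.observe();p=o["position"];print(p,o["width"],o["grip_force"])
save("top","t2");b=save("scene","s2")
for n in("top","scene"):
    for q in ctrl.regions_of(n,"pot3_c")[:1]:
        print(n,q["extent"],q["confidence"]); print(pbox(n,POT+[p[0],p[1],p[2]-.236]).round(1))
cv2.imwrite("pics/c3.png",cv2.resize(b[150:260,340:450],(600,600))[:,:,::-1])
E
```

```text
[0.4279188  0.18725001 0.35285442] 0.01686403731460628 29.988483488559723
top [221.9, 216.0, 240.7, 232.1] 0.42
[207.9 257.9 226.7 275.8]
scene [394.4, 188.6, 418.8, 209.1] 0.79
[396.1 179.  415.8 206. ]
```

View pics/c3.png

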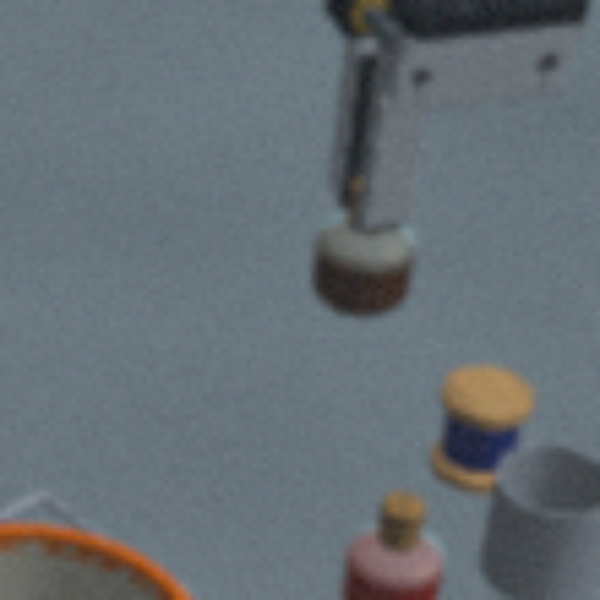

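servo_tool([
  [0.0,-0.0154,0.0083,0,0,0,0],
  [0.0,-0.0308,0.0166,0,0,0,0],
  [0.0,-0.0308,0.0166,0,0,0,0],
  [0.0,-0.0308,0.0166,0,0,0,0],
  [0.0,-0.0308,0.0166,0,0,0,0],
])

```text
t: 7.43
position: [0.5005, 0.0467, 0.3445]
tool_rot: [-0.002, 0.707, 0.707, -0.001]
contact_force: [0.7, 0.5, -1.7]
width: 0.0172
grip_force: 30.0
```

servo_tool([
  [0.0,-0.0308,0.0166,0,0,0,0],
  [0.0,-0.0308,0.0166,0,0,0,0],
  [0.0,-0.0154,0.0083,0,0,0,6],
  [0.0,0,0,0,0,0,6],
  [0.0,0,0,0,0,0,6],
])

```text
t: 7.85
position: [0.5422, -0.0304, 0.3439]
tool_rot: [-0.002, 0.811, 0.585, -0.002]
contact_force: [-0.1, 0.3, -1.2]
width: 0.0175
grip_force: 30.0
```

servo_tool([
  [0.0,0,0,0,0,0,6],
  [0.0,0,0,0,0,0,6],
  [0.0,0,0,0,0,0,6],
  [0.0,0,0,0,0,0,0],
  [0.0,0,0,0,0,0,0],
])

```text
t: 8.27
position: [0.5417, -0.0289, 0.3449]
tool_rot: [-0.001, 0.89, 0.455, -0.001]
contact_force: [0.1, -0.2, -1.0]
width: 0.0172
grip_force: 30.0
```

```bash
cat >> h.py <<'E'
C=np.array([.5697,.0063])
def slot(phi,r=.0435): return C+r*np.array([np.cos(np.radians(phi)),np.sin(np.radians(phi))])
def err(xy,z,theta):
    o=ctrl.observe();q=o["tool_rot"];r=R.from_quat([q[1],q[2],q[3],q[0]]);p=np.array(o["position"])
    D=np.array([*xy,z])-p
    t=np.radians(theta);T=R.from_matrix(np.array([[np.cos(t),np.sin(t),0],[np.sin(t),-np.cos(t),0],[0,0,-1]]))
    print("tool d",r.inv().apply(D).round(4),"rot",np.degrees((r.inv()*T).as_rotvec()).round(2),"pos",p.round(4),"j6",round(o["joint_pos"][5],2),"t",round(o["t"],1),"F",np.round(o["contact_force"],1),"w",round(o["width"],4))
E
python3 - <<'E'
from h import *
err(slot(234),.244,54)
E
```

```text
tool d [0.0016 0.0023 0.1009] rot [-0.18  0.1   0.15] pos [ 0.5417 -0.0289  0.3449] j6 0.44 t 8.3 F [ 0.1 -0.2 -1. ] w 0.0172
```

servo_tool([
  [0.0,0.0008,0.0012,0,0,0,0],
  [0.0,0.0008,0.0011,0.02,0,0,0],
  [0.0,0,0,0.025,0,0,0],
  [0.0,0,0,0.025,0,0,0],
  [0.0,0,0,0.015,0,0,0],
])

```text
t: 8.68
position: [0.5441, -0.0288, 0.2591]
tool_rot: [-0.001, 0.891, 0.455, -0.001]
contact_force: [0.1, 0.2, -1.3]
width: 0.0171
grip_force: 30.0
```

servo_tool([
  [0.0,0,0,0.006,0,0,0],
  [0.0,0,0,0.004,0,0,0],
  [0.0,0,0,0.002,0,0,0],
  [0.0,0,0,0.001,0,0,0],
  [0.0,0,0,0.001,0,0,0],
])

```text
t: 9.1
position: [0.5454, -0.0291, 0.2486]
tool_rot: [0.001, 0.891, 0.454, 0.001]
contact_force: [-1.0, 0.4, -0.7]
width: 0.017
grip_force: 30.0
```

```bash
python3 - <<'E'
from h import *
err(slot(234),.244,54)
E
```

```text
tool d [-0.0006 -0.0012  0.0045] rot [ 0.11 -0.05  0.01] pos [ 0.5454 -0.0291  0.2486] j6 0.45 t 9.1 F [-1.   0.4 -0.7] w 0.017
```

servo_tool([
  [0.0,0,0,0.001,0,0,0],
  [0.0,0,0,0.001,0,0,0],
  [0.0,0,0,0.0005,0,0,0],
  [0.0,0,0,0,0,0,0],
])

```text
t: 9.43
position: [0.5449, -0.029, 0.2453]
tool_rot: [0.0, 0.891, 0.454, 0.0]
contact_force: [-0.6, -0.3, -1.1]
width: 0.0171
grip_force: 30.0
```

servo_tool([
  [0.0,0,0,0.001,0,0,0],
  [0.0,0,0,0,0,0,0],
])

```text
t: 9.6
position: [0.5449, -0.029, 0.2441]
tool_rot: [0.0, 0.891, 0.454, -0.0]
contact_force: [0.4, 0.7, -0.7]
width: 0.0173
grip_force: 30.0
```

servo_tool([
  [0.0,0,0,0.001,0,0,0],
  [0.0,0,0,0,0,0,0],
])

```text
t: 9.77
position: [0.545, -0.029, 0.2433]
tool_rot: [0.0, 0.891, 0.454, 0.0]
contact_force: [-1.0, -0.6, 0.5]
width: 0.0169
grip_force: 30.0
```

servo_tool([
  [0.0,0,0,0.0005,0,0,0],
  [0.03,0,0,0,0,0,0],
  [0.03,0,0,0,0,0,0],
  [0.03,0,0,0,0,0,0],
  [0.03,0,0,-0.01,0,0,0],
])

```text
t: 10.18
position: [0.5442, -0.029, 0.2512]
tool_rot: [-0.001, 0.891, 0.454, -0.002]
contact_force: [0.5, 1.1, -0.0]
width: 0.03
grip_force: 0.0
```

servo_tool([
  [0.03,0,0,-0.03,0,0,0],
  [0.03,0,0,-0.03,0,0,-6],
  [0.03,0,0,-0.03,0,0,-6],
  [0.03,0,0,-0.005,0,0,-6],
  [0.03,0,0,0,0,0,-6],
])

```text
t: 10.6
position: [0.5457, -0.0292, 0.3515]
tool_rot: [0.003, 0.776, 0.631, 0.002]
contact_force: [0.5, -0.0, 0.3]
width: 0.03
grip_force: 0.0
```

servo_tool([
  [0.04,0,0,0,0,0,-6],
  [0.04,0,0,0,0,0,-6],
  [0.04,0.031,-0.0067,0,0,0,0],
  [0.04,0.031,-0.0067,0,0,0,0],
  [0.04,0.031,-0.0067,0,0,0,0],
])

```text
t: 11.02
position: [0.5246, 0.0645, 0.3483]
tool_rot: [0.0, 0.708, 0.706, 0.0]
contact_force: [1.3, 0.9, 0.3]
width: 0.0402
grip_force: 0.0
```

```bash
python3 - <<'E'
from h import *
err((.498,.19),.35,90)
a=save("top","t4");save("scene","s4")
for k,v in P0.items():
    if k==3: v=slot(234)
    o=pot(k,v)
    if o: print(k,{n:x.round(4) for n,x in o.items()},np.mean(list(o.values()),0).round(4))
cv2.imwrite("pics/c4.png",cv2.resize(a[180:290,210:350],(763,600))[:,:,::-1])
E
```

```text
tool d [ 0.1254 -0.0269 -0.0018] rot [ 0.04 -0.   -0.11] pos [0.5246 0.0645 0.3483] j6 -0.01 t 11.0 F [1.3 0.9 0.3] w 0.0402
1 {'top': array([0.4944, 0.1934]), 'scene': array([0.5035, 0.1885])} [0.499  0.1909]
2 {'top': array([0.5677, 0.1926]), 'scene': array([0.5832, 0.1855])} [0.5754 0.1891]
3 {'top': array([ 0.5381, -0.025 ]), 'scene': array([ 0.5389, -0.0263])} [ 0.5385 -0.0256]
4 {'top': array([0.4234, 0.3398]), 'scene': array([0.4277, 0.338 ])} [0.4256 0.3389]
5 {'top': array([0.5759, 0.276 ]), 'scene': array([0.5777, 0.2713])} [0.5768 0.2737]
6 {'scene': array([0.6516, 0.1878])} [0.6516 0.1878]
```

View pics/c4.png

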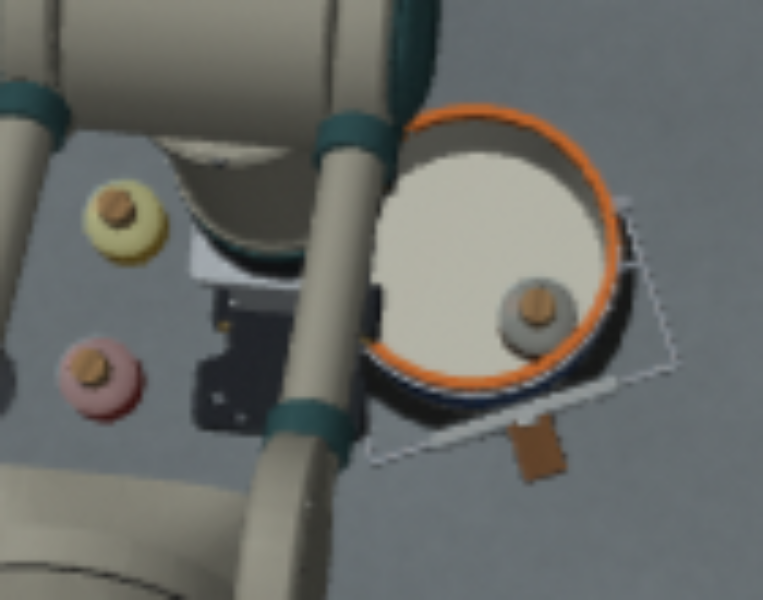

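servo_tool([
  [0.04,0.0252,-0.0052,0,0,0,0],
  [0.04,0.0252,-0.0052,0,0,0,0],
  [0.04,0.0252,-0.0052,0,0,0,0],
  [0.04,0.0252,-0.0052,0,0,0,0],
  [0.04,0.0252,-0.0052,0.01,0,0,0],
])

```text
t: 12.13
position: [0.4993, 0.191, 0.3392]
tool_rot: [0.001, 0.707, 0.707, 0.002]
contact_force: [1.2, 0.1, 0.3]
width: 0.0401
grip_force: 0.0
```

servo_tool([
  [0.04,0,0,0.03,0,0,0],
  [0.04,0,0,0.03,0,0,0],
  [0.04,0,0,0.025,0,0,0],
  [0.04,0,0,0.01,0,0,0],
  [0.04,0,0,0.006,0,0,0],
])

```text
t: 12.55
position: [0.4984, 0.1898, 0.2351]
tool_rot: [-0.001, 0.707, 0.707, -0.001]
contact_force: [-0.2, 0.4, -0.2]
width: 0.0401
grip_force: 0.0
```

servo_tool([
  [0.04,0,0,0,0,0,0],
  [0.04,0,0,0,0,0,0],
])

```text
t: 12.72
position: [0.4996, 0.1899, 0.2375]
tool_rot: [0.0, 0.707, 0.707, 0.001]
contact_force: [0.2, 0.2, -0.3]
width: 0.0398
grip_force: 0.0
```

```bash
python3 - <<'E'
from h import *
err((.4985,.1905),.237,90)
E
```

```text
tool d [ 0.0006 -0.0011  0.0005] rot [ 0.09 -0.02 -0.02] pos [0.4996 0.1899 0.2375] j6 0.23 t 12.7 F [ 0.2  0.2 -0.3] w 0.0398
```

servo_tool([
  [0.0,0,0,0,0,0,0],
  [0.0,0,0,0,0,0,0],
  [0.0,0,0,0,0,0,0],
  [0.0,0,0,0,0,0,0],
  [0.0,0,0,-0.01,0,0,0],
])

```text
t: 13.13
position: [0.4981, 0.1897, 0.2458]
tool_rot: [-0.001, 0.707, 0.707, -0.001]
contact_force: [-0.1, 0.4, -1.6]
width: 0.0167
grip_force: 29.8
```

servo_tool([
  [0.0,0,0,-0.03,0,0,0],
  [0.0,0,0,-0.035,0,0,0],
  [0.0,0,0,-0.035,0,0,0],
  [0.0,-0.0157,0.0068,0,0,0,0],
  [0.0,-0.0313,0.0137,0,0,0,0],
])

```text
t: 13.55
position: [0.5191, 0.1448, 0.3505]
tool_rot: [0.001, 0.706, 0.708, 0.003]
contact_force: [0.7, -0.3, -0.9]
width: 0.0172
grip_force: 29.8
```

servo_tool([
  [0.0,-0.0313,0.0137,0,0,0,0],
  [0.0,-0.0313,0.0137,0,0,0,0],
  [0.0,-0.0313,0.0137,0,0,0,0],
  [0.0,-0.0313,0.0137,0,0,0,0],
  [0.0,-0.0313,0.0137,0,0,0,0],
])

```text
t: 13.97
position: [0.5881, -0.0151, 0.3476]
tool_rot: [0.0, 0.707, 0.707, 0.0]
contact_force: [0.2, 0.2, -0.2]
width: 0.0173
grip_force: 29.8
```

servo_tool([
  [0.0,-0.0157,0.0068,0,0,0,-6],
  [0.0,0,0,0,0,0,-6],
  [0.0,0,0,0,0,0,-6],
  [0.0,0,0,0,0,0,-6],
  [0.0,0,0,0,0,0,-6],
])

```text
t: 14.38
position: [0.5946, -0.0296, 0.3474]
tool_rot: [0.0, 0.498, 0.867, 0.0]
contact_force: [0.1, -0.3, -1.2]
width: 0.0172
grip_force: 29.8
```

servo_tool([
  [0.0,0,0,0,0,0,-6],
  [0.0,0,0,0,0,0,0],
  [0.0,0,0,0,0,0,0],
])

```text
t: 14.63
position: [0.5946, -0.0292, 0.3472]
tool_rot: [0.0, 0.455, 0.89, 0.0]
contact_force: [-0.5, 0.3, 0.9]
width: 0.0169
grip_force: 29.8
```

```bash
python3 - <<'E'
from h import *
err(slot(306),.2435,126)
E
```

```text
tool d [-1.000e-04  7.000e-04  1.037e-01] rot [ 0.02  0.03 -0.16] pos [ 0.5946 -0.0292  0.3472] j6 -0.79 t 14.6 F [-0.5  0.3  0.9] w 0.0169
```

servo_tool([
  [0.0,0,0.0007,0.02,0,0,0],
  [0.0,0,0,0.025,0,0,0],
  [0.0,0,0,0.025,0,0,0],
  [0.0,0,0,0.018,0,0,0],
  [0.0,0,0,0.008,0,0,0],
])

```text
t: 15.05
position: [0.5942, -0.0286, 0.2483]
tool_rot: [-0.002, 0.455, 0.891, -0.001]
contact_force: [-0.4, -0.4, -1.4]
width: 0.017
grip_force: 29.8
```

servo_tool([
  [0.0,0,0,0.002,0,0,0],
  [0.0,0,0,0.002,0,0,0],
  [0.0,0,0,0.001,0,0,0],
  [0.0,0,0,0.001,0,0,0],
  [0.0,0,0,0,0,0,0],
])

```text
t: 15.47
position: [0.5955, -0.0289, 0.2456]
tool_rot: [0.001, 0.454, 0.891, 0.0]
contact_force: [0.4, -0.1, -0.0]
width: 0.0169
grip_force: 29.8
```

servo_tool([
  [0.0,0,0,0.001,0,0,0],
  [0.0,0,0,0,0,0,0],
])

```text
t: 15.63
position: [0.5953, -0.0288, 0.2441]
tool_rot: [0.0, 0.454, 0.891, 0.0]
contact_force: [0.6, -0.3, -0.6]
width: 0.0172
grip_force: 29.8
```

servo_tool([
  [0.0,0,0,0.001,0,0,0],
  [0.0,0,0,0,0,0,0],
])

```text
t: 15.8
position: [0.5954, -0.0289, 0.2433]
tool_rot: [0.001, 0.454, 0.891, 0.0]
contact_force: [-1.6, -0.7, 2.7]
width: 0.0175
grip_force: 29.8
```

servo_tool([
  [0.03,0,0,0,0,0,0],
  [0.03,0,0,0,0,0,0],
  [0.03,0,0,0,0,0,0],
  [0.03,0,0,-0.01,0,0,0],
  [0.03,0,0,-0.03,0,0,0],
])

```text
t: 16.22
position: [0.5936, -0.0286, 0.2794]
tool_rot: [-0.005, 0.454, 0.891, -0.001]
contact_force: [-0.1, -0.9, 0.0]
width: 0.0299
grip_force: 0.0
```

servo_tool([
  [0.03,0,0,-0.03,0,0,6],
  [0.03,0,0,-0.03,0,0,6],
  [0.03,0,0,-0.005,0,0,6],
  [0.03,0,0,0,0,0,6],
  [0.03,0,0,0,0,0,6],
])

```text
t: 16.63
position: [0.5953, -0.0288, 0.3496]
tool_rot: [0.001, 0.671, 0.741, 0.001]
contact_force: [-0.9, 0.6, 0.1]
width: 0.0298
grip_force: 0.0
```

servo_tool([
  [0.04,0,0,0,0,0,6],
  [0.04,0.016,-0.0013,0,0,0,0],
  [0.04,0.031,-0.0026,0,0,0,0],
  [0.04,0.031,-0.0026,0,0,0,0],
  [0.04,0.031,-0.0026,0,0,0,0],
])

```text
t: 17.05
position: [0.5859, 0.081, 0.3483]
tool_rot: [0.0, 0.708, 0.707, 0.0]
contact_force: [0.1, 0.1, -0.1]
width: 0.0397
grip_force: 0.0
```

```bash
python3 - <<'E'
from h import *
err((.577,.189),.35,90)
save("top","t5");save("scene","s5")
for k,v in P0.items():
    if k in(1,3):continue
    o=pot(k,v)
    if o: print(k,{n:x.round(4) for n,x in o.items()},np.mean(list(o.values()),0).round(4))
E
```

```text
tool d [ 0.108  -0.0091 -0.0017] rot [ 0.03 -0.   -0.08] pos [0.5859 0.081  0.3483] j6 0.02 t 17.1 F [ 0.1  0.1 -0.1] w 0.0397
2 {'top': array([0.5729, 0.1904]), 'scene': array([0.5785, 0.1886])} [0.5757 0.1895]
4 {'scene': array([0.4285, 0.3417])} [0.4285 0.3417]
5 {'top': array([0.5734, 0.2489]), 'scene': array([0.5815, 0.266 ])} [0.5775 0.2574]
6 {'top': array([0.6544, 0.1952]), 'scene': array([0.6452, 0.1901])} [0.6498 0.1926]
```

servo_tool([
  [0.04,0.0271,-0.0024,0,0,0,0],
  [0.04,0.0271,-0.0024,0,0,0,0],
  [0.04,0.0271,-0.0024,0,0,0,0],
  [0.04,0.0271,-0.0024,0,0,0,0],
  [0.04,0,0,0.02,0,0,0],
])

```text
t: 17.97
position: [0.5776, 0.1921, 0.331]
tool_rot: [0.001, 0.706, 0.708, 0.004]
contact_force: [1.0, -0.5, -0.3]
width: 0.0399
grip_force: 0.0
```

servo_tool([
  [0.04,0,0,0.03,0,0,0],
  [0.04,0,0,0.03,0,0,0],
  [0.04,0,0,0.02,0,0,0],
  [0.04,0,0,0.011,0,0,0],
  [0.04,0,0,0,0,0,0],
])

```text
t: 18.38
position: [0.5767, 0.1879, 0.2349]
tool_rot: [-0.0, 0.707, 0.707, -0.001]
contact_force: [0.7, 0.8, 0.5]
width: 0.0402
grip_force: 0.0
```

servo_tool([
  [0.04,0,0,0,0,0,0],
  [0.0,0,0,0,0,0,0],
  [0.0,0,0,0,0,0,0],
  [0.0,0,0,0,0,0,0],
  [0.0,0,0,0,0,0,0],
])

```text
t: 18.8
position: [0.5768, 0.1885, 0.2374]
tool_rot: [0.001, 0.707, 0.707, 0.001]
contact_force: [-0.1, -0.7, -1.6]
width: 0.0171
grip_force: 29.9
```

servo_tool([
  [0.0,0,0,-0.01,0,0,0],
  [0.0,0,0,-0.03,0,0,0],
  [0.0,0,0,-0.035,0,0,0],
  [0.0,0,0,-0.035,0,0,0],
  [0.0,-0.0141,0.0029,0,0,0,0],
])

```text
t: 19.22
position: [0.5808, 0.1764, 0.355]
tool_rot: [0.003, 0.706, 0.708, 0.006]
contact_force: [0.6, 0.3, 0.8]
width: 0.017
grip_force: 29.8
```

servo_tool([
  [0.0,-0.0283,0.0058,0,0,0,0],
  [0.0,-0.0283,0.0058,0,0,0,0],
  [0.0,-0.0283,0.0058,0,0,0,0],
  [0.0,-0.0283,0.0058,0,0,0,0],
  [0.0,-0.0283,0.0058,0,0,0,0],
])

```text
t: 19.63
position: [0.6081, 0.0315, 0.3468]
tool_rot: [-0.0, 0.707, 0.707, -0.0]
contact_force: [0.3, -0.5, -0.7]
width: 0.0175
grip_force: 29.8
```

servo_tool([
  [0.0,-0.0141,0.0029,0,0,0,6],
  [0.0,0,0,0,0,0,6],
  [0.0,0,0,0,0,0,6],
  [0.0,0,0,0,0,0,6],
  [0.0,0,0,0,0,0,6],
])

```text
t: 20.05
position: [0.611, 0.0183, 0.3466]
tool_rot: [-0.0, 0.867, 0.497, -0.0]
contact_force: [-0.9, 0.8, -0.7]
width: 0.0171
grip_force: 29.8
```

servo_tool([
  [0.0,0,0,0,0,0,6],
  [0.0,0,0,0,0,0,6],
  [0.0,0,0,0,0,0,6],
  [0.0,0,0,0,0,0,6],
  [0.0,0,0,0,0,0,6],
])

```text
t: 20.47
position: [0.611, 0.0186, 0.3467]
tool_rot: [0.0, 0.967, 0.256, -0.0]
contact_force: [0.2, 0.0, -0.6]
width: 0.0171
grip_force: 29.8
```

servo_tool([
  [0.0,0,0,0,0,0,6],
  [0.0,0,0,0,0,0,6],
  [0.0,0,0,0,0,0,0],
  [0.0,0,0,0,0,0,0],
])

```text
t: 20.8
position: [0.6111, 0.0187, 0.3467]
tool_rot: [0.0, 0.987, 0.158, -0.0]
contact_force: [-0.5, -0.2, -0.9]
width: 0.017
grip_force: 29.8
```

```bash
python3 - <<'E'
from h import *
err(slot(18),.2435,18)
E
```

```text
tool d [ 0.0004 -0.001   0.1032] rot [0.   0.02 0.14] pos [0.6111 0.0187 0.3467] j6 1.17 t 20.8 F [-0.5 -0.2 -0.9] w 0.017
```

servo_tool([
  [0.0,0,-0.001,0.02,0,0,0],
  [0.0,0,0,0.025,0,0,0],
  [0.0,0,0,0.025,0,0,0],
  [0.0,0,0,0.018,0,0,0],
  [0.0,0,0,0.008,0,0,0],
])

```text
t: 21.22
position: [0.6098, 0.0198, 0.2479]
tool_rot: [-0.001, 0.988, 0.157, -0.002]
contact_force: [-0.2, -0.3, -0.7]
width: 0.017
grip_force: 29.8
```

servo_tool([
  [0.0,0,0,0.002,0,0,0],
  [0.0,0,0,0.002,0,0,0],
  [0.0,0,0,0.001,0,0,0],
  [0.0,0,0,0.001,0,0,0],
  [0.0,0,0,0,0,0,0],
])

```text
t: 21.63
position: [0.6113, 0.0198, 0.2456]
tool_rot: [0.0, 0.988, 0.157, 0.001]
contact_force: [1.0, 0.2, -0.8]
width: 0.0171
grip_force: 29.8
```

servo_tool([
  [0.0,0,0,0.001,0,0,0],
  [0.0,0,0,0.0005,0,0,0],
  [0.0,0,0,0,0,0,0],
])

```text
t: 21.88
position: [0.611, 0.0198, 0.2434]
tool_rot: [0.0, 0.988, 0.156, 0.0]
contact_force: [0.3, -0.3, -0.4]
width: 0.0171
grip_force: 29.8
```

servo_tool([
  [0.0,0,0,0.0005,0,0,0],
  [0.03,0,0,0,0,0,0],
  [0.03,0,0,0,0,0,0],
  [0.03,0,0,0,0,0,0],
  [0.03,0,0,-0.01,0,0,0],
])

```text
t: 22.3
position: [0.6102, 0.0199, 0.2511]
tool_rot: [-0.0, 0.988, 0.156, -0.002]
contact_force: [-0.0, 0.5, 0.4]
width: 0.0303
grip_force: 0.0
```

servo_tool([
  [0.03,0,0,-0.03,0,0,0],
  [0.03,0,0,-0.03,0,0,-6],
  [0.03,0,0,-0.03,0,0,-6],
  [0.03,0,0,-0.005,0,0,-6],
  [0.03,0,0,0,0,0,-6],
])

```text
t: 22.72
position: [0.6118, 0.0198, 0.3519]
tool_rot: [0.002, 0.933, 0.361, 0.003]
contact_force: [0.1, -0.2, -0.3]
width: 0.0294
grip_force: 0.0
```

servo_tool([
  [0.04,0,0,0,0,0,-6],
  [0.04,0,0,0,0,0,-6],
  [0.04,0,0,0,0,0,-6],
  [0.04,0,0,0,0,0,-6],
  [0.04,0,0,0,0,0,-6],
])

```text
t: 23.13
position: [0.6109, 0.0199, 0.3485]
tool_rot: [0.0, 0.808, 0.59, 0.0]
contact_force: [-0.8, 0.2, -0.7]
width: 0.04
grip_force: 0.0
```

servo_tool([
  [0.04,0,0,0,0,0,-6],
  [0.04,0,0,0,0,0,-6],
  [0.04,0,0,0,0,0,-6],
  [0.04,0.0287,0.0067,0,0,0,0],
  [0.04,0.0287,0.0067,0,0,0,0],
])

```text
t: 23.55
position: [0.6245, 0.0766, 0.3486]
tool_rot: [0.0, 0.708, 0.706, 0.0]
contact_force: [-0.1, -0.3, -0.3]
width: 0.0403
grip_force: 0.0
```

```bash
python3 - <<'E'
from h import *
err((.651,.192),.35,90)
a=save("top","t6");save("scene","s6")
for k,v in P0.items():
    if k in(1,3,2):continue
    o=pot(k,v)
    if o: print(k,{n:x.round(4) for n,x in o.items()},np.mean(list(o.values()),0).round(4))
cv2.imwrite("pics/c6.png",cv2.resize(a[150:290,150:350],(800,560))[:,:,::-1])
E
```

```text
tool d [ 0.1154  0.0262 -0.0014] rot [ 0.05  0.02 -0.17] pos [0.6245 0.0766 0.3486] j6 0.01 t 23.6 F [-0.1 -0.3 -0.3] w 0.0403
4 {'top': array([0.4268, 0.3449]), 'scene': array([0.429 , 0.3366])} [0.4279 0.3408]
5 {'scene': array([0.5783, 0.2698])} [0.5783 0.2698]
6 {'top': array([0.6521, 0.1897]), 'scene': array([0.6521, 0.1899])} [0.6521 0.1898]
```

View pics/c6.png

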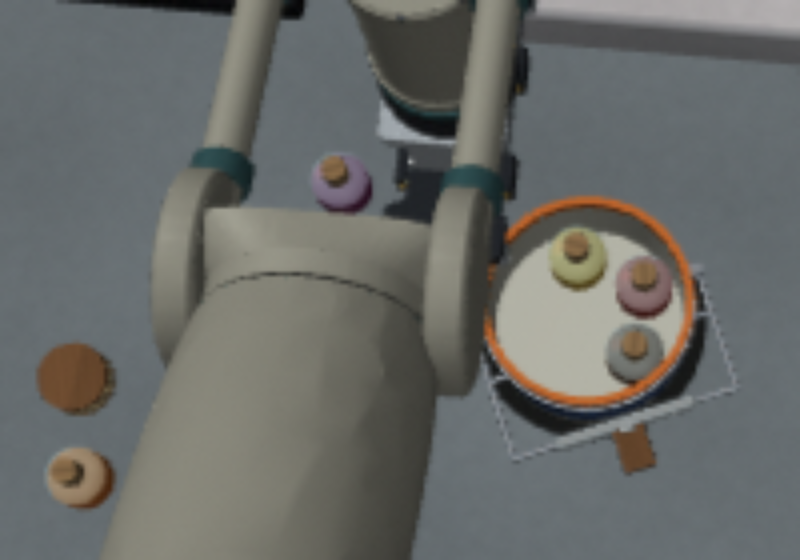

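servo_tool([
  [0.04,0.0286,0.0067,0,0,0,0],
  [0.04,0.0286,0.0067,0,0,0,0],
  [0.04,0.0286,0.0067,0,0,0,0],
  [0.04,0.0286,0.0067,0,0,0,0],
  [0.04,0,0,0.02,0,0,0],
])

```text
t: 24.37
position: [0.6533, 0.1956, 0.3314]
tool_rot: [0.002, 0.706, 0.708, 0.005]
contact_force: [0.7, 0.1, -0.4]
width: 0.0405
grip_force: 0.0
```

servo_tool([
  [0.04,0,0,0.03,0,0,0],
  [0.04,0,0,0.03,0,0,0],
  [0.04,0,0,0.02,0,0,0],
  [0.04,0,0,0.011,0,0,0],
  [0.04,0,0,0,0,0,0],
])

```text
t: 24.78
position: [0.6512, 0.1907, 0.2349]
tool_rot: [-0.0, 0.707, 0.707, -0.001]
contact_force: [0.9, 0.4, -0.1]
width: 0.0402
grip_force: 0.0
```

servo_tool([
  [0.04,0,0,0,0,0,0],
  [0.0,0,0,0,0,0,0],
  [0.0,0,0,0,0,0,0],
  [0.0,0,0,0,0,0,0],
  [0.0,0,0,0,0,0,0],
])

```text
t: 25.2
position: [0.6514, 0.1916, 0.2375]
tool_rot: [0.0, 0.707, 0.707, 0.001]
contact_force: [-0.3, -0.6, 2.1]
width: 0.017
grip_force: 30.1
```

servo_tool([
  [0.0,0,0,-0.01,0,0,0],
  [0.0,0,0,-0.03,0,0,0],
  [0.0,0,0,-0.035,0,0,0],
  [0.0,0,0,-0.035,0,0,0],
  [0.0,-0.0141,-0.0082,0,0,0,0],
])

```text
t: 25.62
position: [0.6456, 0.1796, 0.3555]
tool_rot: [0.004, 0.706, 0.708, 0.007]
contact_force: [2.7, -0.2, 0.4]
width: 0.0168
grip_force: 30.0
```

servo_tool([
  [0.0,-0.0282,-0.0164,0,0,0,0],
  [0.0,-0.0282,-0.0164,0,0,0,0],
  [0.0,-0.0282,-0.0164,0,0,0,0],
  [0.0,-0.0282,-0.0164,0,0,0,0],
  [0.0,-0.0141,-0.0082,0,0,0,0],
])

```text
t: 26.03
position: [0.5671, 0.0484, 0.3475]
tool_rot: [0.0, 0.707, 0.707, -0.001]
contact_force: [0.4, 1.0, -0.4]
width: 0.0172
grip_force: 30.0
```

servo_tool([
  [0.0,0,0,0,0,0,0],
  [0.0,0,0,0,0,0,0],
])

```text
t: 26.2
position: [0.5693, 0.0504, 0.3475]
tool_rot: [0.0, 0.708, 0.706, 0.001]
contact_force: [0.7, 0.5, -0.8]
width: 0.017
grip_force: 30.0
```

```bash
python3 - <<'E'
from h import *
err(slot(90),.2435,90)
E
```

```text
tool d [-0.0006  0.0002  0.104 ] rot [ 0.11 -0.05 -0.11] pos [0.5693 0.0504 0.3475] j6 -0.03 t 26.2 F [ 0.7  0.5 -0.8] w 0.017
```

servo_tool([
  [0.0,-0.0006,0,0.02,0,0,0],
  [0.0,0,0,0.025,0,0,0],
  [0.0,0,0,0.025,0,0,0],
  [0.0,0,0,0.018,0,0,0],
  [0.0,0,0,0.008,0,0,0],
])

```text
t: 26.62
position: [0.5693, 0.0514, 0.2481]
tool_rot: [-0.002, 0.707, 0.707, -0.001]
contact_force: [-1.2, 0.5, -1.6]
width: 0.0168
grip_force: 30.0
```

servo_tool([
  [0.0,0,0,0.002,0,0,0],
  [0.0,0,0,0.002,0,0,0],
  [0.0,0,0,0.001,0,0,0],
  [0.0,0,0,0.001,0,0,0],
  [0.0,0,0,0,0,0,0],
])

```text
t: 27.03
position: [0.5696, 0.0501, 0.2455]
tool_rot: [0.001, 0.707, 0.707, 0.001]
contact_force: [-0.9, 0.3, -0.4]
width: 0.0171
grip_force: 30.0
```

servo_tool([
  [0.0,0,0,0.001,0,0,0],
  [0.0,0,0,0.001,0,0,0],
  [0.0,0,0,0,0,0,0],
])

```text
t: 27.28
position: [0.5694, 0.05, 0.2435]
tool_rot: [0.001, 0.707, 0.707, 0.001]
contact_force: [-0.0, 1.2, 4.1]
width: 0.0171
grip_force: 30.0
```

servo_tool([
  [0.0,0,0,0.0005,0,0,0],
  [0.03,0,0,0,0,0,0],
  [0.03,0,0,0,0,0,0],
  [0.03,0,0,0,0,0,0],
  [0.03,0,0,-0.01,0,0,0],
])

```text
t: 27.7
position: [0.5683, 0.05, 0.2506]
tool_rot: [-0.002, 0.707, 0.707, -0.002]
contact_force: [-0.0, 0.6, 0.3]
width: 0.0298
grip_force: 0.0
```

servo_tool([
  [0.03,0,0,-0.03,0,0,0],
  [0.03,0,0,-0.03,0,0,0],
  [0.03,0,0,-0.03,0,0,0],
  [0.03,0,0,-0.005,0,0,0],
  [0.04,0.0158,0.0005,0,0,0,0],
])

```text
t: 28.12
position: [0.5705, 0.0643, 0.3504]
tool_rot: [0.003, 0.708, 0.706, 0.002]
contact_force: [-0.1, 1.1, -0.5]
width: 0.0337
grip_force: 0.0
```

servo_tool([
  [0.04,0.0316,0.0009,0,0,0,0],
  [0.04,0.0316,0.0009,0,0,0,0],
  [0.04,0.0316,0.0009,0,0,0,0],
  [0.04,0,0,0,0,0,0],
])

```text
t: 28.45
position: [0.5721, 0.165, 0.3468]
tool_rot: [-0.001, 0.706, 0.708, 0.001]
contact_force: [0.4, 0.3, -0.6]
width: 0.04
grip_force: 0.0
```

```bash
python3 - <<'E'
from h import *
err((.5755,.271),.35,90)
save("top","t7");save("scene","s7")
for k,v in P0.items():
    if k in(1,3,2,6):continue
    o=pot(k,v)
    if o: print(k,{n:x.round(4) for n,x in o.items()},np.mean(list(o.values()),0).round(4))
E
```

```text
tool d [ 0.106   0.0038 -0.0028] rot [-0.02 -0.19  0.2 ] pos [0.5721 0.165  0.3468] j6 0.16 t 28.4 F [ 0.4  0.3 -0.6] w 0.04
4 {'scene': array([0.424 , 0.3453])} [0.424  0.3453]
5 {'top': array([0.5994, 0.2834]), 'scene': array([0.5999, 0.2904])} [0.5997 0.2869]
```

```bash
python3 - <<'E'
from h import *
a=save("top","t8");b=save("scene","s8")
for n in("top","scene"):
    for q in ctrl.regions_of(n,"pot5_c")[:2]:
        print(n,np.round(q["extent"],1),round(q["confidence"],2),fit(POT,{n:np.array(q["extent"])},(.59,.28)))
t=cv2.resize(a[180:290,140:250],(400,400));u=cv2.resize(b[200:320,370:490],(400,400))
cv2.imwrite("pics/c8.png",np.hstack([t,u])[:,:,::-1])
E
```

```text
top [190.2 203.5 208.6 217.3] 0.73 (array([0.59628984, 0.28359317]), array([ 0.7103318 , -1.44247437, -0.72782291,  1.46175502]))
scene [462.6 262.4 488.5 289.3] 0.66 (array([0.60228071, 0.29484981]), array([ 1.90080062,  0.00408905, -1.84994967,  0.09322337]))
scene [288.4 238.  382.4 326.1] 0.3 (array([ 0.55852866, -0.00617884]), array([ 37.79238907,  31.9642501 , -37.01588118, -28.72055762]))
```

View pics/c8.png

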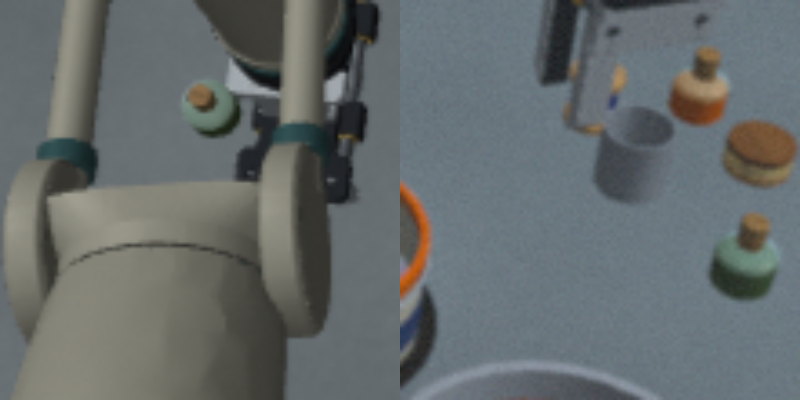

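```bash
python3 - <<'E'
from h import *
print(fit(POT,{"top":np.array([189.8,201.7,205.7,217.7])},(.59,.28)),fit(POT,{"scene":np.array([463,263.6,483.4,289.4])},(.59,.28)))
E
```

```text
(array([0.59793231, 0.28843441]), array([-0.54146123, -0.35614878,  0.55510355,  0.35501855])) (array([0.60274921, 0.28898069]), array([-0.86875388, -0.64784018,  0.8455931 ,  0.57088455]))
```

servo_tool([
  [0.04,0.0247,0.0056,0,0,0,0],
  [0.04,0.0247,0.0056,0,0,0,0],
  [0.04,0.0247,0.0056,0,0,0,0],
  [0.04,0.0247,0.0056,0,0,0,0],
  [0.04,0.0247,0.0056,0,0,0,0],
])

```text
t: 29.37
position: [0.6008, 0.2847, 0.3472]
tool_rot: [0.0, 0.707, 0.707, -0.0]
contact_force: [0.3, 0.1, 0.6]
width: 0.0399
grip_force: 0.0
```

servo_tool([
  [0.04,0,0,0.025,0,0,0],
  [0.04,0,0,0.03,0,0,0],
  [0.04,0,0,0.03,0,0,0],
  [0.04,0,0,0.017,0,0,0],
  [0.04,0,0,0.008,0,0,0],
])

```text
t: 29.78
position: [0.5995, 0.2834, 0.2339]
tool_rot: [-0.001, 0.707, 0.707, -0.003]
contact_force: [0.1, -0.2, 1.0]
width: 0.0398
grip_force: 0.0
```

servo_tool([
  [0.04,0,0,0,0,0,0],
  [0.04,0,0,0,0,0,0],
])

```text
t: 29.95
position: [0.6009, 0.284, 0.2377]
tool_rot: [0.0, 0.707, 0.707, 0.0]
contact_force: [-0.3, 1.0, 0.4]
width: 0.04
grip_force: 0.0
```

```bash
python3 - <<'E'
from h import *
err((.600,.2885),.237,90)
E
```

```text
tool d [ 0.0045 -0.0009  0.0007] rot [ 0.05 -0.01 -0.03] pos [0.6009 0.284  0.2377] j6 0.34 t 29.9 F [-0.3  1.   0.4] w 0.04
```

servo_tool([
  [0.04,0.0045,0,0,0,0,0],
  [0.0,0,0,0,0,0,0],
  [0.0,0,0,0,0,0,0],
  [0.0,0,0,0,0,0,0],
  [0.0,0,0,0,0,0,0],
])

```text
t: 30.37
position: [0.6005, 0.2887, 0.2378]
tool_rot: [0.0, 0.707, 0.707, 0.0]
contact_force: [-0.0, 0.2, 0.2]
width: 0.0171
grip_force: 30.0
```

servo_tool([
  [0.0,0,0,-0.01,0,0,0],
  [0.0,0,0,-0.03,0,0,0],
  [0.0,0,0,-0.035,0,0,0],
  [0.0,0,0,-0.035,0,0,0],
  [0.0,-0.015,-0.0041,0,0,0,0],
])

```text
t: 30.78
position: [0.5984, 0.2759, 0.3557]
tool_rot: [0.003, 0.706, 0.708, 0.008]
contact_force: [1.1, 0.7, 0.4]
width: 0.0172
grip_force: 29.9
```

servo_tool([
  [0.0,-0.0299,-0.0081,0,0,0,0],
  [0.0,-0.0299,-0.0081,0,0,0,0],
  [0.0,-0.0299,-0.0081,0,0,0,0],
  [0.0,-0.0299,-0.0081,0,0,0,0],
  [0.0,-0.0299,-0.0081,0,0,0,0],
])

```text
t: 31.2
position: [0.5548, 0.1227, 0.3475]
tool_rot: [0.0, 0.707, 0.707, -0.0]
contact_force: [0.4, -0.6, -0.8]
width: 0.017
grip_force: 29.9
```

servo_tool([
  [0.0,-0.0299,-0.0081,0,0,0,0],
  [0.0,-0.0299,-0.0081,0,0,0,0],
  [0.0,-0.0299,-0.0081,0,0,0,0],
  [0.0,-0.0149,-0.0041,0,0,0,-6],
  [0.0,0,0,0,0,0,-6],
])

```text
t: 31.62
position: [0.5261, 0.0165, 0.3476]
tool_rot: [0.0, 0.629, 0.778, -0.001]
contact_force: [0.3, -0.0, -1.7]
width: 0.0174
grip_force: 29.9
```

servo_tool([
  [0.0,0,0,0,0,0,-6],
  [0.0,0,0,0,0,0,-6],
  [0.0,0,0,0,0,0,-6],
  [0.0,0,0,0,0,0,-6],
  [0.0,0,0,0,0,0,-6],
])

```text
t: 32.03
position: [0.527, 0.0193, 0.3475]
tool_rot: [0.0, 0.405, 0.915, -0.0]
contact_force: [-0.5, 0.6, -0.4]
width: 0.0172
grip_force: 29.9
```

servo_tool([
  [0.0,0,0,0,0,0,-6],
  [0.0,0,0,0,0,0,-6],
  [0.0,0,0,0,0,0,-6],
  [0.0,0,0,0,0,0,-6],
  [0.0,0,0,0,0,0,-6],
])

```text
t: 32.45
position: [0.527, 0.0194, 0.3475]
tool_rot: [0.0, 0.154, 0.988, -0.0]
contact_force: [0.1, 1.2, -0.4]
width: 0.0173
grip_force: 29.9
```

servo_tool([
  [0.0,0,0,0,0,0,0],
  [0.0,0,0,0,0,0,0],
])

```text
t: 32.62
position: [0.5271, 0.0194, 0.3474]
tool_rot: [0.0, 0.158, 0.987, -0.0]
contact_force: [-0.4, -0.5, -1.1]
width: 0.0172
grip_force: 29.9
```

```bash
python3 - <<'E'
from h import *
err(slot(162),.2435,162)
E
```

```text
tool d [-0.001   0.0007  0.1039] rot [-0.01  0.01 -0.17] pos [0.5271 0.0194 0.3474] j6 -1.35 t 32.6 F [-0.4 -0.5 -1.1] w 0.0172
```

servo_tool([
  [0.0,-0.001,0.0007,0.02,0,0,0],
  [0.0,0,0,0.025,0,0,0],
  [0.0,0,0,0.025,0,0,0],
  [0.0,0,0,0.018,0,0,0],
  [0.0,0,0,0.008,0,0,0],
])

```text
t: 33.03
position: [0.5274, 0.0199, 0.2489]
tool_rot: [-0.002, 0.158, 0.988, -0.0]
contact_force: [0.1, -0.1, -0.1]
width: 0.0174
grip_force: 29.9
```

servo_tool([
  [0.0,0,0,0.002,0,0,0],
  [0.0,0,0,0.002,0,0,0],
  [0.0,0,0,0.001,0,0,0],
  [0.0,0,0,0.001,0,0,0],
  [0.0,0,0,0,0,0,0],
])

```text
t: 33.45
position: [0.5289, 0.0199, 0.246]
tool_rot: [0.001, 0.157, 0.988, 0.0]
contact_force: [0.0, -0.1, -1.0]
width: 0.017
grip_force: 29.9
```

servo_tool([
  [0.0,0,0,0.001,0,0,0],
  [0.0,0,0,0.001,0,0,0],
  [0.0,0,0,0,0,0,0],
])

```text
t: 33.7
position: [0.5288, 0.0199, 0.2436]
tool_rot: [0.001, 0.157, 0.988, 0.0]
contact_force: [-1.0, -0.1, 2.2]
width: 0.0174
grip_force: 29.9
```

servo_tool([
  [0.0,0,0,0.0003,0,0,0],
  [0.03,0,0,0,0,0,0],
  [0.03,0,0,0,0,0,0],
  [0.03,0,0,0,0,0,0],
  [0.03,0,0,-0.01,0,0,0],
])

```text
t: 34.12
position: [0.5276, 0.0199, 0.2514]
tool_rot: [-0.002, 0.157, 0.988, -0.0]
contact_force: [-0.5, -0.2, -0.7]
width: 0.0301
grip_force: 0.0
```

servo_tool([
  [0.03,0,0,-0.03,0,0,0],
  [0.03,0,0,-0.03,0,0,6],
  [0.03,0,0,-0.03,0,0,6],
  [0.03,0,0,-0.005,0,0,6],
  [0.03,0,0,0,0,0,6],
])

```text
t: 34.53
position: [0.5293, 0.0199, 0.3515]
tool_rot: [0.003, 0.361, 0.933, 0.001]
contact_force: [-0.1, -0.4, -0.1]
width: 0.03
grip_force: 0.0
```

servo_tool([
  [0.03,0,0,0,0,0,6],
  [0.03,0,0,0,0,0,6],
  [0.03,0,0,0,0,0,6],
  [0.03,0,0,0,0,0,6],
  [0.03,0,0,0,0,0,6],
])

```text
t: 34.95
position: [0.5284, 0.0199, 0.3485]
tool_rot: [0.0, 0.59, 0.807, 0.0]
contact_force: [-0.6, -0.0, -0.5]
width: 0.0303
grip_force: 0.0
```

servo_tool([
  [0.04,0,0,0,0,0,6],
  [0.04,0,0,0,0,0,6],
  [0.04,0,0,0,0,0,6],
  [0.04,0.0322,-0.0102,0,0,0,0],
  [0.04,0.0322,-0.0102,0,0,0,0],
])

```text
t: 35.37
position: [0.5084, 0.0838, 0.3483]
tool_rot: [0.0, 0.708, 0.706, 0.0]
contact_force: [0.4, 0.2, -0.2]
width: 0.0396
grip_force: 0.0
```

servo_tool([
  [0.04,0.0322,-0.0102,0,0,0,0],
  [0.04,0.0322,-0.0102,0,0,0,0],
  [0.04,0.0322,-0.0102,0,0,0,0],
  [0.04,0.0322,-0.0102,0,0,0,0],
  [0.04,0,0,0,0,0,0],
])

```text
t: 35.78
position: [0.4654, 0.2173, 0.3485]
tool_rot: [-0.001, 0.706, 0.709, 0.001]
contact_force: [-0.0, 0.2, 0.0]
width: 0.0398
grip_force: 0.0
```

```bash
python3 - <<'E'
from h import *
err((.426,.342),.35,90)
a=save("top","t9");b=save("scene","s9")
for n in("top","scene"):
    for q in ctrl.regions_of(n,"pot4_c")[:2]:
        print(n,np.round(q["extent"],1),round(q["confidence"],2),fit(POT,{n:np.array(q["extent"])},(.426,.342)))
t=cv2.resize(a[180:290,230:350],(400,367));u=cv2.resize(b[200:320,290:490],(400,240))
o=np.zeros((367,800,3),np.uint8);o[:,:400]=t;o[:240,400:]=u
cv2.imwrite("pics/c9.png",o[:,:,::-1])
E
```

```text
tool d [ 0.1249 -0.0388 -0.0011] rot [-0.04 -0.18  0.26] pos [0.4654 0.2173 0.3485] j6 0.29 t 35.8 F [-0.   0.2  0. ] w 0.0398
top [161.8 261.6 175.5 277.4] 0.55 (array([0.42380339, 0.34377893]), array([-2.23100155, -0.17518791,  2.28856787,  0.15787797]))
scene [450.4 213.7 466.3 239.5] 0.66 (array([0.43277742, 0.33663071]), array([-1.63078432,  0.69915253,  1.59399819, -0.74345379]))
```

View pics/c9.png

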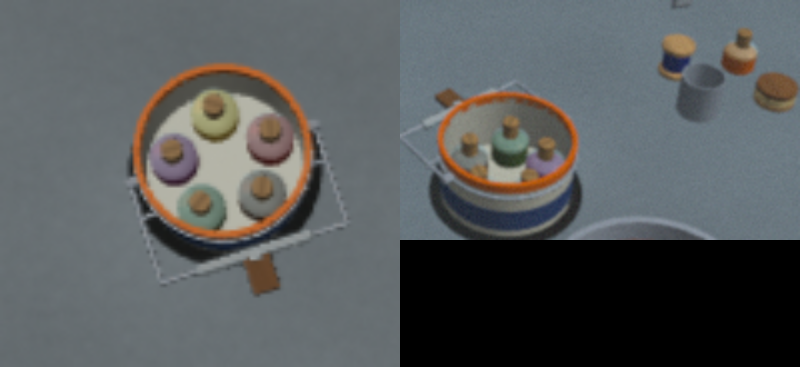

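servo_tool([
  [0.04,0.0311,-0.0095,0,0,0,0],
  [0.04,0.0311,-0.0095,0,0,0,0],
  [0.04,0.0311,-0.0095,0,0,0,0],
  [0.04,0.0311,-0.0095,0,0,0,0],
  [0.04,0,0,0.02,0,0,0],
])

```text
t: 36.4
position: [0.4303, 0.3411, 0.3311]
tool_rot: [-0.0, 0.707, 0.707, 0.005]
contact_force: [-0.3, 0.8, 0.7]
width: 0.0398
grip_force: 0.0
```

servo_tool([
  [0.04,0,0,0.03,0,0,0],
  [0.04,0,0,0.03,0,0,0],
  [0.04,0,0,0.02,0,0,0],
  [0.04,0,0,0.0115,0,0,0],
  [0.04,0,0,0,0,0,0],
])

```text
t: 36.82
position: [0.4294, 0.3356, 0.2336]
tool_rot: [-0.001, 0.708, 0.706, -0.003]
contact_force: [-1.2, 0.3, -0.5]
width: 0.0399
grip_force: 0.0
```

servo_tool([
  [0.04,0,0,0,0,0,0],
  [0.0,0,0,0,0,0,0],
  [0.0,0,0,0,0,0,0],
  [0.0,0,0,0,0,0,0],
  [0.0,0,0,0,0,0,0],
])

```text
t: 37.23
position: [0.4296, 0.3375, 0.2372]
tool_rot: [0.0, 0.707, 0.707, 0.001]
contact_force: [0.2, 0.2, -1.0]
width: 0.0175
grip_force: 29.9
```

```bash
python3 - <<'E'
from h import *
err(C,.35,90)
E
```

```text
tool d [-0.3311  0.1403 -0.1128] rot [ 0.07 -0.04 -0.02] pos [0.4296 0.3375 0.2372] j6 0.54 t 37.2 F [ 0.2  0.2 -1. ] w 0.0175
```

servo_tool([
  [0.035,0,0,0,0,0,0],
  [0.035,0,0,0,0,0,0],
  [0.035,0.0035,0,0,0,0,0],
  [0.0,0,0,0,0,0,0],
  [0.0,0,0,0,0,0,0],
])

```text
t: 37.65
position: [0.4294, 0.3413, 0.2363]
tool_rot: [0.0, 0.707, 0.707, 0.0]
contact_force: [-0.4, -0.2, -0.1]
width: 0.0248
grip_force: 0.0
```

servo_tool([
  [0.0,0,0,0,0,0,0],
  [0.0,0,0,0,0,0,0],
  [0.0,0,0,-0.01,0,0,0],
  [0.0,0,0,-0.03,0,0,0],
  [0.0,0,0,-0.035,0,0,0],
])

```text
t: 38.07
position: [0.4286, 0.3404, 0.3105]
tool_rot: [-0.001, 0.707, 0.707, -0.003]
contact_force: [1.0, 0.1, -0.7]
width: 0.0167
grip_force: 30.0
```

servo_tool([
  [0.0,0,0,-0.035,0,0,0],
  [0.0,-0.015,0.0064,0,0,0,0],
  [0.0,-0.0304,0.0128,0,0,0,0],
  [0.0,-0.0304,0.0128,0,0,0,0],
  [0.0,-0.0304,0.0128,0,0,0,0],
])

```text
t: 38.48
position: [0.4742, 0.2338, 0.3474]
tool_rot: [0.0, 0.707, 0.708, 0.001]
contact_force: [0.5, 0.4, -0.6]
width: 0.0172
grip_force: 30.0
```

servo_tool([
  [0.0,-0.0304,0.0128,0,0,0,0],
  [0.0,-0.0304,0.0128,0,0,0,0],
  [0.0,-0.0304,0.0128,0,0,0,0],
  [0.0,-0.0304,0.0128,0,0,0,0],
  [0.0,-0.0304,0.0128,0,0,0,0],
])

```text
t: 38.9
position: [0.5384, 0.0812, 0.3471]
tool_rot: [0.0, 0.707, 0.707, 0.0]
contact_force: [0.9, 0.1, -1.2]
width: 0.017
grip_force: 30.0
```

servo_tool([
  [0.0,-0.0304,0.0128,0,0,0,0],
  [0.0,-0.0304,0.0128,0,0,0,0],
  [0.0,-0.0152,0.0064,0,0,0,0],
  [0.0,0,0,0,0,0,0],
  [0.0,0,0,0,0,0,0],
])

```text
t: 39.32
position: [0.5702, 0.0061, 0.3465]
tool_rot: [-0.0, 0.708, 0.706, 0.0]
contact_force: [-0.4, 0.2, -1.8]
width: 0.0171
grip_force: 30.0
```

```bash
python3 - <<'E'
from h import *
err(C,.2435,90)
b=save("scene","s10");n="scene"
p=ctrl.observe()["position"]
print(pbox(n,POT+[p[0],p[1],p[2]-.237]).round(1),[np.round(q["extent"],1) for q in ctrl.regions_of(n,"pot4_c")[:1]])
cv2.imwrite("pics/c10.png",cv2.resize(b[190:310,280:400],(600,600))[:,:,::-1])
E
```

```text
tool d [ 1.00e-04 -4.00e-04  1.03e-01] rot [-0.03 -0.04 -0.13] pos [0.5702 0.0061 0.3465] j6 -0.11 t 39.3 F [-0.4  0.2 -1.8] w 0.0171
[334.6 230.9 355.6 261.2] [array([333.8, 241.5, 352.3, 259.5])]
```

View pics/c10.png

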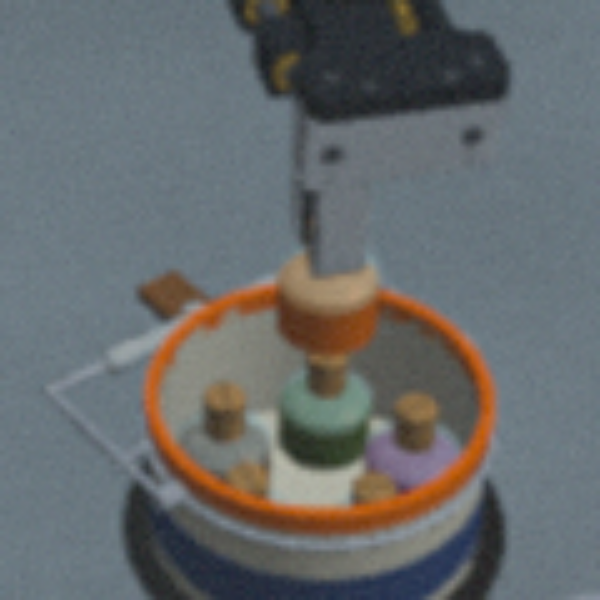

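servo_tool([
  [0.0,0,0,0.02,0,0,0],
  [0.0,0,0,0.025,0,0,0],
  [0.0,0,0,0.015,0,0,0],
  [0.0,0,0,0.004,0,0,0],
  [0.0,0,0,0,0,0,0],
])

```text
t: 39.83
position: [0.5693, 0.0081, 0.2814]
tool_rot: [-0.001, 0.707, 0.708, -0.001]
contact_force: [0.8, 0.0, 0.1]
width: 0.0174
grip_force: 30.0
```

servo_tool([
  [0.0,0,0,0.005,0,0,0],
  [0.0,0,0,0.005,0,0,0],
  [0.0,0,0,0.005,0,0,0],
  [0.0,0,0,0.005,0,0,0],
  [0.0,0,0,0.005,0,0,0],
])

```text
t: 40.25
position: [0.5702, 0.0068, 0.2572]
tool_rot: [0.0, 0.707, 0.707, 0.0]
contact_force: [-0.3, 0.2, -0.9]
width: 0.0171
grip_force: 30.0
```

servo_tool([
  [0.0,0,0,0.005,0,0,0],
  [0.0,0,0,0.004,0,0,0],
  [0.0,0,0,0.002,0,0,0],
  [0.0,0,0,0.001,0,0,0],
  [0.0,0,0,0,0,0,0],
])

```text
t: 40.67
position: [0.5701, 0.0067, 0.2451]
tool_rot: [-0.0, 0.707, 0.707, -0.0]
contact_force: [-0.9, 0.5, -0.9]
width: 0.0173
grip_force: 30.0
```

servo_tool([
  [0.0,0,0,0.001,0,0,0],
  [0.0,0,0,0.0005,0,0,0],
  [0.0,0,0,0,0,0,0],
])

```text
t: 40.92
position: [0.5702, 0.0068, 0.2439]
tool_rot: [0.0, 0.707, 0.707, 0.0]
contact_force: [0.2, -0.3, -0.4]
width: 0.0173
grip_force: 30.0
```

servo_tool([
  [0.0,0,0,0.0008,0,0,0],
  [0.03,0,0,0,0,0,0],
  [0.03,0,0,0,0,0,0],
  [0.03,0,0,0,0,0,0],
  [0.03,0,0,-0.01,0,0,0],
])

```text
t: 41.33
position: [0.5694, 0.0068, 0.2519]
tool_rot: [-0.001, 0.707, 0.707, -0.001]
contact_force: [-0.1, 0.5, -0.3]
width: 0.0301
grip_force: 0.0
```

servo_tool([
  [0.03,0,0,-0.03,0,0,0],
  [0.03,0,0,-0.03,0,0,0],
  [0.03,0,0,-0.03,0,0,0],
  [0.05,-0.015,-0.003,-0.01,0,0,0],
  [0.05,-0.03,-0.0061,0,0,0,0],
])

```text
t: 41.75
position: [0.5623, -0.0367, 0.3578]
tool_rot: [0.003, 0.706, 0.708, 0.003]
contact_force: [0.8, 0.2, -0.1]
width: 0.0404
grip_force: 0.0
```

servo_tool([
  [0.05,-0.03,-0.0061,0,0,0,0],
  [0.05,-0.03,-0.0061,0,0,0,0],
  [0.05,-0.03,-0.0061,0,0,0,0],
  [0.05,-0.03,-0.0061,0,0,0,0],
  [0.05,-0.03,-0.0061,0,0,0,0],
])

```text
t: 42.17
position: [0.53, -0.1895, 0.3542]
tool_rot: [0.001, 0.707, 0.707, 0.0]
contact_force: [-0.2, 0.6, 0.7]
width: 0.0498
grip_force: 0.0
```

```bash
python3 - <<'E'
from h import *
err((.507,-.302),.35,42)
a=save("top","t11");b=save("scene","s11")
for k in range(1,7):
    print(k,[round(q["confidence"],2) for q in ctrl.regions_of("top",f"pot{k}_c")[:1]])
a0=cv2.imread("pics/top0.png");b0=cv2.imread("pics/scene0.png")
for n,im,x0,y0,x1,y1 in(("top",a0,370,225,445,295),("scene",b0,145,255,240,325)):
    h=cv2.cvtColor(im,cv2.COLOR_BGR2HSV)[y0:y1,x0:x1];m=((h[...,2]>135)&(h[...,0]<45)).astype(np.uint8)
    m=cv2.morphologyEx(m,cv2.MORPH_OPEN,np.ones((3,3)))
    ys,xs=np.nonzero(m);e=np.array([xs.min()+x0,ys.min()+y0,xs.max()+x0+1,ys.max()+y0+1.])-.5
    print(n,e,fit(np.r_[ring(.063,.0),ring(.07,.008)],{n:e},(.507,-.302)) if n=="top" else [f for f in [fit(np.r_[ring(.057,.0),ring(.07,.008)],{n:e},(.507,-.302),[0,2,3])]])
t=cv2.resize(a[190:290,240:350],(440,400));u=cv2.resize(b0[245:335,145:240],(360,341))
o=np.zeros((400,800,3),np.uint8);o[:,:440]=t;o[:341,440:]=u[:,:,::-1]
cv2.imwrite("pics/c11.png",o[:,:,::-1])
E
```

```text
tool d [-0.1125 -0.023   0.0042] rot [8.0e-02 1.0e-02 4.8e+01] pos [ 0.53   -0.1895  0.3542] j6 -0.47 t 42.2 F [-0.2  0.6  0.7] w 0.0498
1 [0.58]
2 [0.56]
3 [0.63]
4 [0.64]
5 [0.57]
6 [0.66]
top [382.5 235.5 427.5 279.5] (array([ 0.51604796, -0.29858008]), array([-2.73706835, -3.05290823,  2.73957402,  2.85131444]))
scene [144.5 267.5 224.5 318.5] [(array([ 0.50398068, -0.32027675]), array([ 5.86116663, -6.01088945,  0.83846144]))]
```

View pics/c11.png

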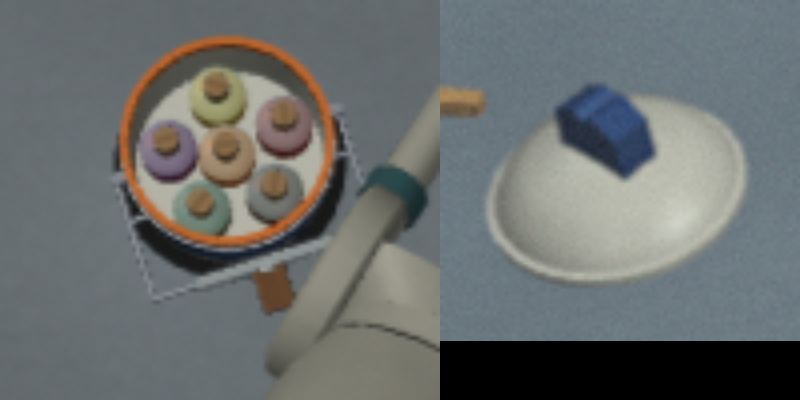

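```bash
python3 - <<'E'
from h import *
L=np.r_[ring(.07,.008),ring(.07,.012)]
print(fit(L,{"top":np.array([382.8,235.6,433.4,286.4])},(.507,-.302)))
f=lambda x:(pbox("scene",L+[x[0],x[1],0])-np.array([157.1,0,225.7,319.7]))[[0,2,3]]
r=least_squares(f,(.507,-.302));print(r.x,r.fun)
# saddle
def box(yaw):
    p=np.array([[sx*x,sy*.012,z] for sx in(-1,1) for sy in(-1,1) for x,z in((.023,.042),(.023,.062),(.009,.076))])
    c,s=np.cos(yaw),np.sin(yaw);return np.c_[p[:,0]*c-p[:,1]*s,p[:,0]*s+p[:,1]*c,p[:,2]]
T=np.array([375+133/5,230+92/5,375+230/5,230+193/5]);S=np.array([145+117/3.79,245+84/3.79,145+214/3.79,245+179/3.79])
for n,e in(("top",T),("scene",S)):
  for yw in(38,42,46): print(n,yw,fit(box(np.radians(yw)),{n:e},(.507,-.302)))
E
```

```text
(array([ 0.50624258, -0.30706428]), array([-0.17290336,  0.21531133,  0.17227616, -0.21012505]))
[ 0.50831342 -0.30557934] [ 0.08043388 -0.08231826  0.01152527]
top 38 (array([ 0.50561819, -0.30675671]), array([ 0.23215453, -0.04939024, -0.22753703,  0.05130556]))
top 42 (array([ 0.50562017, -0.30674864]), array([-0.05492138,  0.03644526,  0.05385349, -0.03686435]))
top 46 (array([ 0.50562194, -0.30674388]), array([-0.29784086,  0.16855452,  0.29222813, -0.17099844]))
scene 38 (array([ 0.51234622, -0.30480671]), array([ 0.02993467, -0.21306285, -0.03005389,  0.20043579]))
scene 42 (array([ 0.51274949, -0.30476847]), array([-0.3110337 , -0.08783548,  0.31356205,  0.0632337 ]))
scene 46 (array([ 0.51318336, -0.30472749]), array([-0.59218397,  0.07140478,  0.59872002, -0.10338868]))
```

servo_tool([
  [0.05,-0.0292,-0.0055,0,0,0,0],
  [0.05,-0.0292,-0.0055,0,0,0,0],
  [0.05,-0.0292,-0.0055,0,0,0,0],
  [0.05,-0.0292,-0.0055,0,0,0,0],
  [0.05,0,0,0,0,0,7],
])

```text
t: 42.98
position: [0.5085, -0.3085, 0.3531]
tool_rot: [0.001, 0.75, 0.662, -0.001]
contact_force: [-0.5, 0.7, -0.1]
width: 0.0501
grip_force: 0.0
```

servo_tool([
  [0.05,0,0,0,0,0,7],
  [0.05,0,0,0,0,0,7],
  [0.05,0,0,0,0,0,7],
  [0.05,0,0,0,0,0,7],
  [0.05,0,0,0,0,0,7],
])

```text
t: 43.4
position: [0.509, -0.3039, 0.3531]
tool_rot: [-0.0, 0.914, 0.405, 0.0]
contact_force: [0.1, 0.6, 0.1]
width: 0.0499
grip_force: 0.0
```

servo_tool([
  [0.05,0,0,0.025,0,0,7],
  [0.05,0,0,0.025,0,0,0],
  [0.05,0,0,0.02,0,0,0],
  [0.05,0,0,0,0,0,0],
  [0.05,0,0,0,0,0,0],
])

```text
t: 43.82
position: [0.5088, -0.304, 0.2824]
tool_rot: [-0.001, 0.936, 0.351, -0.001]
contact_force: [0.4, 0.9, 0.3]
width: 0.0502
grip_force: 0.0
```

```bash
python3 - <<'E'
from h import *
err((.508,-.306),.242,41)
E
```

```text
tool d [-0.0019  0.0011  0.0404] rot [-0.13  0.02  0.07] pos [ 0.5088 -0.304   0.2824] j6 0.2 t 43.8 F [0.4 0.9 0.3] w 0.0502
```

Descend to grasp height, feeling for contact, then close.

servo_tool([
  [0.05,-0.002,0.001,0.015,0,0,0],
  [0.05,0,0,0.015,0,0,0],
  [0.05,0,0,0.006,0,0,0],
  [0.05,0,0,0.002,0,0,0],
  [0.05,0,0,0,0,0,0],
])

```text
t: 44.23
position: [0.5081, -0.3071, 0.2458]
tool_rot: [0.0, 0.937, 0.35, 0.0]
contact_force: [-0.3, -0.1, 0.0]
width: 0.05
grip_force: 0.0
```

servo_tool([
  [0.05,0,0,0.0012,0,0,0],
  [0.05,0,0,0,0,0,0],
])

```text
t: 44.4
position: [0.508, -0.3072, 0.2448]
tool_rot: [0.001, 0.937, 0.35, 0.0]
contact_force: [0.3, 0.2, -0.2]
width: 0.0499
grip_force: 0.0
```

servo_tool([
  [0.0,0,0,0,0,0,0],
  [0.0,0,0,0,0,0,0],
  [0.0,0,0,0,0,0,0],
  [0.0,0,0,0,0,0,0],
  [0.0,0,0,0,0,0,0],
])

```text
t: 44.82
position: [0.5077, -0.3071, 0.2441]
tool_rot: [0.0, 0.937, 0.35, 0.0]
contact_force: [-0.5, -0.7, 1.6]
width: 0.0236
grip_force: 29.9
```

```bash
python3 - <<'E'
from h import *
err((.508,-.306),.35,41)
E
```

```text
tool d [ 0.001  -0.0006 -0.1059] rot [ 0.01  0.   -0.01] pos [ 0.5077 -0.3071  0.2441] j6 0.19 t 44.8 F [-0.5 -0.7  1.6] w 0.0236
```

servo_tool([
  [0.0,0,0,-0.01,0,0,0],
  [0.0,0,0,-0.02,0,0,0],
  [0.0,0,0,-0.03,0,0,0],
  [0.0,0,0,-0.03,0,0,0],
  [0.0,0,0,-0.025,0,0,0],
])

```text
t: 45.23
position: [0.5076, -0.307, 0.3609]
tool_rot: [0.0, 0.937, 0.35, 0.0]
contact_force: [0.7, -0.3, -2.7]
width: 0.0236
grip_force: 29.9
```

servo_tool([
  [0.0,0.0115,-0.0089,-0.01,0,0,0],
  [0.0,0.0229,-0.0178,0,0,0,0],
  [0.0,0.0229,-0.0178,0,0,0,0],
  [0.0,0.0229,-0.0178,0,0,0,0],
  [0.0,0.0229,-0.0178,0,0,0,0],
])

```text
t: 45.65
position: [0.5324, -0.1767, 0.3681]
tool_rot: [-0.001, 0.937, 0.35, -0.001]
contact_force: [0.2, -0.5, -2.6]
width: 0.024
grip_force: 29.9
```

servo_tool([
  [0.0,0.0229,-0.0178,0,0,0,0],
  [0.0,0.0229,-0.0178,0,0,0,0],
  [0.0,0.0229,-0.0178,0,0,0,0],
  [0.0,0.0229,-0.0178,0,0,0,0],
  [0.0,0.0229,-0.0178,0,0,0,0],
])

```text
t: 46.07
position: [0.5603, -0.0342, 0.368]
tool_rot: [-0.001, 0.937, 0.35, -0.001]
contact_force: [0.5, 0.1, -3.6]
width: 0.0235
grip_force: 29.9
```

servo_tool([
  [0.0,0.0229,-0.0178,0,0,0,0],
  [0.0,0.0114,-0.0089,0,0,0,5.87],
  [0.0,0,0,0,0,0,5.87],
  [0.0,0,0,0,0,0,5.87],
  [0.0,0,0,0,0,0,0],
])

```text
t: 46.48
position: [0.5686, 0.0074, 0.3679]
tool_rot: [-0.001, 0.979, 0.203, -0.001]
contact_force: [-0.4, 0.6, -2.4]
width: 0.0235
grip_force: 29.9
```

servo_tool([
  [0.0,0,0,0,0,0,0],
  [0.0,0,0,0,0,0,0],
])

```text
t: 46.65
position: [0.5689, 0.0063, 0.3684]
tool_rot: [-0.0, 0.979, 0.204, -0.001]
contact_force: [0.4, -0.7, -3.6]
width: 0.0234
grip_force: 29.9
```

```bash
python3 - <<'E'
from h import *
err(C,.244+.069,23.4)
a=save("top","t12");b=save("scene","s12")
p=ctrl.observe()["position"];L=np.r_[ring(.07,.008),ring(.07,.012)]+[p[0],p[1],p[2]-.2441]
print(pbox("scene",L).round(1),pbox("top",L).round(1))
print(pbox("scene",np.r_[ring(.0705,.076),ring(.0705,.072)]+[*C,0]).round(1))
cv2.imwrite("pics/c12.png",cv2.resize(b[190:310,280:400],(600,600))[:,:,::-1])
E
```

```text
tool d [0.0008 0.0003 0.0554] rot [-0.04  0.06  0.11] pos [0.5689 0.0063 0.3684] j6 1.05 t 46.6 F [ 0.4 -0.7 -3.6] w 0.0234
[308.6 223.  380.6 270.5] [268.2 191.3 323.6 245.3]
[309.  245.6 378.5 294. ]
```

View pics/c12.png

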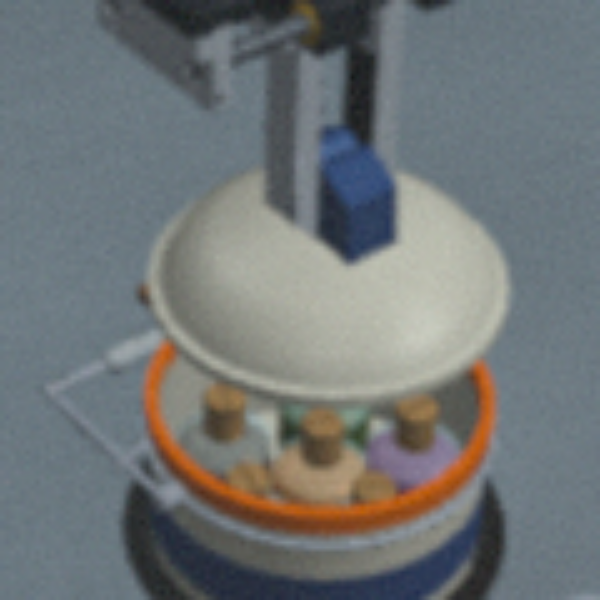

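servo_tool([
  [0.0,0.0004,0.0012,0.015,0,0,0],
  [0.0,0,0,0.015,0,0,0],
  [0.0,0,0,0.01,0,0,0],
  [0.0,0,0,0.005,0,0,0],
  [0.0,0,0,0,0,0,0],
])

```text
t: 47.17
position: [0.5698, 0.0049, 0.3225]
tool_rot: [-0.0, 0.979, 0.203, -0.001]
contact_force: [-1.2, -0.3, -3.0]
width: 0.0236
grip_force: 29.9
```

servo_tool([
  [0.0,0,0,0.002,0,0,0],
  [0.0,0,0,0.002,0,0,0],
  [0.0,0,0,0.001,0,0,0],
  [0.0,0,0,0,0,0,0],
])

```text
t: 47.5
position: [0.5703, 0.005, 0.3191]
tool_rot: [0.0, 0.979, 0.203, 0.0]
contact_force: [-0.4, 0.6, -3.6]
width: 0.024
grip_force: 29.9
```

servo_tool([
  [0.0,0,0,0.001,0,0,0],
  [0.0,0,0,0.001,0,0,0],
  [0.0,0,0,0,0,0,0],
])

```text
t: 47.75
position: [0.5702, 0.005, 0.3168]
tool_rot: [0.0, 0.979, 0.203, -0.0]
contact_force: [-0.2, 0.4, -3.6]
width: 0.0237
grip_force: 29.9
```

servo_tool([
  [0.0,0,0,0.001,0,0,0],
  [0.0,0,0,0.001,0,0,0],
  [0.0,0,0,0,0,0,0],
])

```text
t: 48.0
position: [0.5701, 0.005, 0.3146]
tool_rot: [-0.0, 0.979, 0.203, -0.0]
contact_force: [0.9, -0.2, -3.3]
width: 0.0235
grip_force: 29.9
```

servo_tool([
  [0.0,0,0,0.001,0,0,0],
  [0.0,0,0,0,0,0,0],
])

```text
t: 48.17
position: [0.5702, 0.005, 0.3137]
tool_rot: [0.0, 0.979, 0.203, -0.0]
contact_force: [-0.4, -0.3, -2.4]
width: 0.0237
grip_force: 29.9
```

servo_tool([
  [0.0,0,0,0.001,0,0,0],
  [0.0,0,0,0,0,0,0],
])

```text
t: 48.33
position: [0.5702, 0.005, 0.3127]
tool_rot: [-0.0, 0.979, 0.203, -0.0]
contact_force: [0.4, 0.6, -2.1]
width: 0.0238
grip_force: 29.9
```

servo_tool([
  [0.0,0,0,0.0007,0,0,0],
  [0.0,0,0,0,0,0,0],
])

```text
t: 48.5
position: [0.5702, 0.005, 0.3121]
tool_rot: [0.0, 0.979, 0.203, 0.0]
contact_force: [0.4, 0.2, -1.7]
width: 0.0235
grip_force: 29.9
```

servo_tool([
  [0.0,0,0,0.0005,0,0,0],
  [0.0,0,0,0,0,0,0],
])

```text
t: 48.67
position: [0.5703, 0.005, 0.312]
tool_rot: [0.0, 0.979, 0.203, 0.0]
contact_force: [-1.2, 0.1, 0.3]
width: 0.0243
grip_force: 29.9
```

servo_tool([
  [0.0,0,0,0.0005,0,0,0],
  [0.0,0,0,0,0,0,0],
])

```text
t: 48.83
position: [0.5702, 0.005, 0.3115]
tool_rot: [0.0, 0.979, 0.203, 0.0]
contact_force: [-1.7, -0.0, 2.0]
width: 0.024
grip_force: 29.9
```

servo_tool([
  [0.05,0,0,0,0,0,0],
  [0.05,0,0,0,0,0,0],
  [0.05,0,0,0,0,0,0],
  [0.05,0,0,-0.01,0,0,0],
  [0.05,0,0,-0.03,0,0,0],
])

```text
t: 49.25
position: [0.5689, 0.0051, 0.3481]
tool_rot: [-0.001, 0.979, 0.203, -0.004]
contact_force: [-0.3, 0.8, 0.9]
width: 0.0498
grip_force: 0.0
```

servo_tool([
  [0.05,0,0,-0.03,0,0,0],
  [0.05,0,0,-0.03,0,0,0],
  [0.05,0,0,-0.03,0,0,0],
  [0.05,0,0,-0.02,0,0,0],
  [0.05,0,0,0,0,0,0],
])

```text
t: 49.67
position: [0.5708, 0.005, 0.4671]
tool_rot: [0.002, 0.979, 0.203, 0.005]
contact_force: [1.8, 0.4, 0.1]
width: 0.0502
grip_force: 0.0
```

```bash
python3 - <<'E'
from h import *
a=save("top","t13");b=save("scene","s13")
err(C,.4,23.4)
for k,z in(("lid_grip",.12),("lid_groove",.141),("bail_tab",.055),("bail_bar",.056)):
    for n in("top","scene"): print(k,n,[(np.round(q["uv"],1),round(q["confidence"],2),ray(n,q["uv"],z)[:2].round(4)) for q in ctrl.tip_of(n,k)[:1]])
t=cv2.resize(a[185:285,245:345],(400,400));u=cv2.resize(b[210:310,285:385],(400,400))
cv2.imwrite("pics/c13.png",np.hstack([t,u])[:,:,::-1])
E
```

```text
tool d [ 0.0001 -0.0014  0.0621] rot [ 0.06 -0.1  -0.01] pos [0.5701 0.0051 0.4621] j6 1.05 t 49.8 F [-0.6 -0.1 -1.5] w 0.0497
lid_grip top [(array([296.9, 221.6]), 0.76, array([0.5636, 0.0033]))]
lid_grip scene [(array([347.5, 251.6]), 0.73, array([0.5722, 0.0118]))]
lid_groove top [(array([297.6, 215.1]), 0.77, array([0.5755, 0.002 ]))]
lid_groove scene [(array([346.8, 243.9]), 0.61, array([0.5733, 0.0092]))]
bail_tab top [(array([307.4, 264. ]), 0.52, array([ 0.4664, -0.0318]))]
bail_tab scene [(array([313.9, 251. ]), 0.61, array([ 0.4809, -0.0364]))]
bail_bar top [(array([306., 257.]), 0.48, array([ 0.4847, -0.0265]))]
bail_bar scene [(array([318.5, 255.9]), 0.6, array([ 0.5002, -0.0304]))]
```

View pics/c13.png

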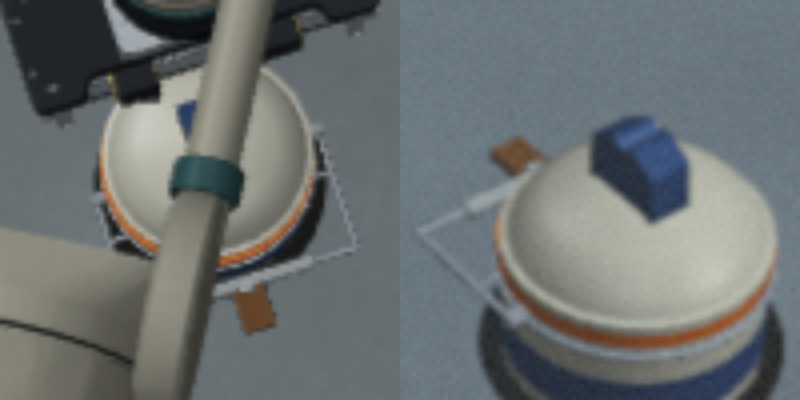

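servo_tool([
  [0.05,-0.0267,-0.0003,0,0,0,0],
  [0.05,-0.0267,-0.0003,0,0,0,0],
  [0.05,-0.0267,-0.0003,0,0,0,0],
  [0.05,-0.0267,-0.0003,0,0,0,0],
  [0.05,0,0,0.02,0,0,0],
])

```text
t: 50.58
position: [0.4689, -0.0372, 0.4441]
tool_rot: [0.002, 0.979, 0.202, 0.002]
contact_force: [0.0, -0.5, 0.4]
width: 0.0499
grip_force: 0.0
```

servo_tool([
  [0.05,0,0,0.03,0,0,0],
  [0.05,0,0,0.03,0,0,0],
  [0.05,0,0,0.03,0,0,0],
  [0.05,0,0,0.03,0,0,0],
  [0.05,0,0,0.02,0,0,0],
])

```text
t: 51.0
position: [0.4706, -0.0361, 0.2986]
tool_rot: [-0.001, 0.979, 0.203, -0.002]
contact_force: [-0.2, -0.2, -0.2]
width: 0.0501
grip_force: 0.0
```

servo_tool([
  [0.05,0,0,0,0,0,0],
  [0.05,0,0,0,0,0,0],
])

```text
t: 51.17
position: [0.4716, -0.0363, 0.3005]
tool_rot: [-0.0, 0.979, 0.203, -0.001]
contact_force: [-0.2, 0.6, 0.7]
width: 0.0502
grip_force: 0.0
```

```bash
python3 - <<'E'
from h import *
err((.4716,-.0362),.2447,23.4)
save("top","t14");b=save("scene","s14")
cv2.imwrite("pics/c14.png",cv2.resize(b[200:300,270:370],(600,600))[:,:,::-1])
E
```

```text
tool d [0.0002 0.     0.0558] rot [-0.08  0.12 -0.02] pos [ 0.4716 -0.0363  0.3005] j6 0.94 t 51.2 F [-0.2  0.6  0.7] w 0.0502
```

View pics/c14.png

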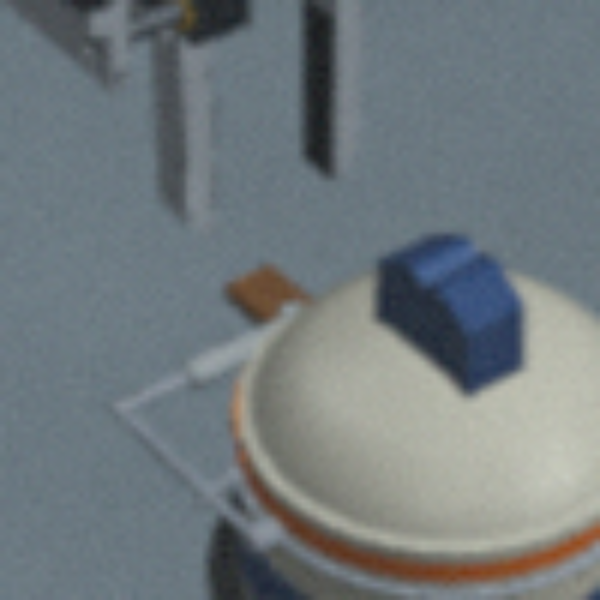

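servo_tool([
  [0.05,0,0,0.025,0,0,0],
  [0.05,0,0,0.018,0,0,0],
  [0.05,0,0,0.009,0,0,0],
  [0.05,0,0,0.0038,0,0,0],
  [0.05,0,0,0,0,0,0],
])

```text
t: 51.68
position: [0.472, -0.0364, 0.2457]
tool_rot: [0.0, 0.979, 0.203, 0.0]
contact_force: [-0.1, -0.1, 0.7]
width: 0.0502
grip_force: 0.0
```

servo_tool([
  [0.0,0,0,0,0,0,0],
  [0.0,0,0,0,0,0,0],
  [0.0,0,0,0,0,0,0],
  [0.0,0,0,0,0,0,0],
  [0.0,0,0,0,0,0,0],
])

```text
t: 52.1
position: [0.4716, -0.0356, 0.2459]
tool_rot: [-0.001, 0.979, 0.202, 0.0]
contact_force: [-0.9, 0.7, 4.0]
width: 0.0215
grip_force: 30.0
```

```bash
python3 - <<'E'
from h import *
err((.4716,-.0362),.2447,23.4)
R_=.107
al=[1.62,1.5,1.38,1.26,1.14,1.02,.9,.78,.66,.54,.44,.36,.3,.26,.22,.18,.14,.1,.06,.03,0]
for a0,a1 in zip(al,al[1:]): print(a1,round(R_*(np.sin(a0)-np.sin(a1)),4),round(-R_*(np.cos(a1)-np.cos(a0)),4))
E
```

```text
tool d [-0.0002  0.0005  0.0012] rot [-0.11 -0.06 -0.1 ] pos [ 0.4716 -0.0356  0.2459] j6 0.94 t 52.1 F [-0.9  0.7  4. ] w 0.0215
1.5 0.0001 -0.0128
1.38 0.0017 -0.0127
1.26 0.0032 -0.0124
1.14 0.0046 -0.012
1.02 0.006 -0.0113
0.9 0.0074 -0.0105
0.78 0.0086 -0.0096
0.66 0.0096 -0.0085
0.54 0.0106 -0.0072
0.44 0.0094 -0.005
0.36 0.0079 -0.0033
0.3 0.0061 -0.0021
0.26 0.0041 -0.0012
0.22 0.0042 -0.001
0.18 0.0042 -0.0009
0.14 0.0042 -0.0007
0.1 0.0042 -0.0005
0.06 0.0043 -0.0003
0.03 0.0032 -0.0001
0 0.0032 -0.0
```

Tab pinched (21.5 mm). Swing it up.

servo_tool([
  [0.0,0,0,-0.007,0,0,0],
  [0.0,0.0001,0,-0.0058,0,0,0],
  [0.0,0.0017,0,-0.0127,0,0,0],
  [0.0,0.0032,0,-0.0124,0,0,0],
])

```text
t: 52.43
position: [0.4757, -0.0339, 0.2835]
tool_rot: [-0.001, 0.979, 0.202, -0.001]
contact_force: [1.6, 3.1, -3.9]
width: 0.0217
grip_force: 30.0
```

servo_tool([
  [0.0,0.0046,0,-0.012,0,0,0],
  [0.0,0.006,0,-0.0113,0,0,0],
  [0.0,0.0074,0,-0.0105,0,0,0],
])

```text
t: 52.68
position: [0.492, -0.0268, 0.3175]
tool_rot: [-0.0, 0.979, 0.203, -0.001]
contact_force: [0.3, 2.6, -4.7]
width: 0.0216
grip_force: 30.0
```

servo_tool([
  [0.0,0.0086,0,-0.0096,0,0,0],
  [0.0,0.0096,0,-0.0085,0,0,0],
  [0.0,0.0106,0,-0.0072,0,0,0],
])

```text
t: 52.93
position: [0.5183, -0.0155, 0.3426]
tool_rot: [-0.0, 0.979, 0.203, -0.002]
contact_force: [-0.5, 2.0, -5.3]
width: 0.0217
grip_force: 30.0
```

servo_tool([
  [0.0,0.0094,0,-0.005,0,0,0],
  [0.0,0.0079,0,-0.0033,0,0,0],
  [0.0,0,0,0,0,0,0],
])

```text
t: 53.18
position: [0.5353, -0.0084, 0.3514]
tool_rot: [-0.0, 0.979, 0.203, -0.001]
contact_force: [-3.8, 2.0, 3.0]
width: 0.0214
grip_force: 30.0
```

```bash
python3 - <<'E'
from h import *
R_=.107;al=.36;e=np.array([np.cos(np.radians(23.4)),np.sin(np.radians(23.4))])
err(C-e*R_*np.sin(al),.06+R_*np.cos(al)+.19,23.4)
save("top","t15");save("scene","s15")
for n in("top","scene"): print([(np.round(q["uv"],1),round(q["confidence"],2)) for q in ctrl.tip_of(n,"bail_tab")[:1]],proj(n,[*(C-e*.102*np.sin(al)),.06+.102*np.cos(al)]).round(1))
E
```

```text
tool d [-0.0003  0.0002  0.0012] rot [-0.04  0.08  0.03] pos [ 0.5353 -0.0084  0.3514] j6 1.02 t 53.2 F [-3.8  2.   3. ] w 0.0214
[(array([202.1, 276.8]), 0.68)] [300.  229.1]
[(array([333.5, 229.6]), 0.91)] [333.7 228. ]
```

servo_tool([
  [0.0,0.0061,0,-0.0016,0,0,0],
  [0.0,0.0041,0,-0.001,0,0,0],
  [0.0,0.0042,0,-0.0008,0,0,0],
])

```text
t: 53.63
position: [0.5472, -0.0033, 0.3547]
tool_rot: [-0.0, 0.979, 0.203, -0.001]
contact_force: [-6.2, 1.6, 8.5]
width: 0.0216
grip_force: 30.0
```

servo_tool([
  [0.0,0.0042,0,-0.0009,0,0,0],
  [0.0,0.0042,0,-0.0007,0,0,0],
  [0.0,0,0,0,0,0,0],
])

```text
t: 53.88
position: [0.5556, 0.0003, 0.3563]
tool_rot: [-0.0, 0.979, 0.203, -0.0]
contact_force: [-5.0, 2.6, 6.3]
width: 0.0218
grip_force: 30.0
```

servo_tool([
  [0.0,0.0042,0,-0.0005,0,0,0],
  [0.0,0.0021,0,0,0,0,0],
  [0.0,0,0,0,0,0,0],
])

```text
t: 54.13
position: [0.5604, 0.0024, 0.3568]
tool_rot: [0.0, 0.979, 0.203, -0.002]
contact_force: [-7.5, 0.6, 8.1]
width: 0.0215
grip_force: 30.0
```

servo_tool([
  [0.0,0.002,0,-0.0002,0,0,0],
  [0.0,0,0,0,0,0,0],
])

```text
t: 54.3
position: [0.5616, 0.0029, 0.3569]
tool_rot: [0.0, 0.979, 0.203, -0.003]
contact_force: [-8.8, -0.7, 9.6]
width: 0.0214
grip_force: 30.0
```

servo_tool([
  [0.0,0.002,0,-0.0001,0,0,0],
  [0.0,0,0,0,0,0,0],
])

```text
t: 54.47
position: [0.5627, 0.0034, 0.3569]
tool_rot: [0.001, 0.979, 0.203, -0.004]
contact_force: [-10.8, -2.1, 10.5]
width: 0.0214
grip_force: 30.0
```

servo_tool([
  [0.0,0.002,0,0,0,0,0],
  [0.0,0,0,0,0,0,0],
])

```text
t: 54.63
position: [0.5643, 0.004, 0.357]
tool_rot: [0.001, 0.979, 0.203, -0.005]
contact_force: [-9.9, -0.2, 8.6]
width: 0.0218
grip_force: 30.0
```

servo_tool([
  [0.0,0.0015,0,0,0,0,0],
  [0.0,0,0,0,0,0,0],
])

```text
t: 54.8
position: [0.5656, 0.0046, 0.357]
tool_rot: [0.001, 0.979, 0.203, -0.005]
contact_force: [-12.1, -1.5, 12.0]
width: 0.0217
grip_force: 30.0
```

servo_tool([
  [0.0,0.0012,0,0,0,0,0],
  [0.0,0,0,0,0,0,0],
])

```text
t: 54.97
position: [0.5665, 0.0049, 0.3571]
tool_rot: [0.001, 0.979, 0.203, -0.005]
contact_force: [-11.7, -2.0, 11.5]
width: 0.0213
grip_force: 30.0
```

servo_tool([
  [0.0,0.0012,0,0,0,0,0],
  [0.0,0,0,0,0,0,0],
])

```text
t: 55.13
position: [0.5677, 0.0055, 0.3571]
tool_rot: [0.001, 0.979, 0.203, -0.005]
contact_force: [-11.9, -1.2, 10.7]
width: 0.0215
grip_force: 30.0
```

servo_tool([
  [0.0,0.0012,0,0,0,0,0],
  [0.0,0,0,0,0,0,0],
])

```text
t: 55.3
position: [0.5692, 0.0062, 0.3571]
tool_rot: [0.001, 0.979, 0.203, -0.004]
contact_force: [-10.8, -0.7, 10.1]
width: 0.0215
grip_force: 30.0
```

```bash
python3 - <<'E'
from h import *
err(C,.357,23.4)
save("top","t16");b=save("scene","s16");n="scene"
e=np.array([np.cos(np.radians(23.4)),np.sin(np.radians(23.4))])
print([(np.round(q["uv"],1),round(q["confidence"],2)) for t in("bail_tab","bail_bar","lid_groove") for q in ctrl.tip_of(n,t)[:1]])
for al in(0,.05,.1): print(al,[proj(n,[*(C-e*r*np.sin(al)),.06+r*np.cos(al)]).round(1) for r in(.102,.084)])
E
```

```text
tool d [0.0005 0.0001 0.0001] rot [-0.03  0.45 -0.01] pos [0.5692 0.0062 0.3571] j6 1.05 t 55.3 F [-10.8  -0.7  10.1] w 0.0215
[(array([340.5, 233.5]), 0.78), (array([344.6, 243. ]), 0.61), (array([344.6, 246.4]), 0.84)]
0 [array([345.2, 234.5]), array([344.9, 241.8])]
0.05 [array([343.6, 233.2]), array([343.6, 240.7])]
0.1 [array([341.9, 232. ]), array([342.2, 239.7])]
```

servo_tool([
  [0.0,0,0,-0.001,0,0,0],
  [0.0,0,0,0,0,0,0],
])

```text
t: 55.72
position: [0.5694, 0.0062, 0.3572]
tool_rot: [0.0, 0.979, 0.203, -0.004]
contact_force: [-8.1, -1.6, 5.0]
width: 0.0213
grip_force: 30.0
```

servo_tool([
  [0.0,0,0,-0.001,0,0,0],
  [0.0,0,0,0,0,0,0],
])

```text
t: 55.88
position: [0.5695, 0.0062, 0.3572]
tool_rot: [0.0, 0.979, 0.203, -0.004]
contact_force: [-7.8, 0.0, 1.8]
width: 0.0212
grip_force: 30.0
```

```bash
python3 - <<'E'
from h import *
err(C,.357,23.4)
b=save("scene","s17")
im=b[200:260,315:365];h=cv2.cvtColor(im,cv2.COLOR_RGB2HSV)
br=(h[...,0]<18)&(h[...,1]>90)&(h[...,2]>50)&(h[...,2]<180)
for r in range(15,50): print(r+200,''.join('B' if br[r,c] else ('b' if 100<h[r,c,0]<125 and h[r,c,1]>110 else ('w' if h[r,c,2]>165 else ('k' if h[r,c,2]<70 else '.'))) for c in range(50)))
E
```

```text
tool d [ 0.0002 -0.0001  0.0002] rot [-0.06  0.49 -0.  ] pos [0.5695 0.0062 0.3572] j6 1.05 t 55.9 F [-7.8  0.   1.8] w 0.0212
215 .................................kkkkkk...........
216 .................................kkkkkk...........
217 .................................kkkkk............
218 .................................kkkkk............
219 .................................kkkkk............
220 .................................kkkkk............
221 .................................kkkkk............
222 .................................kkkkk............
223 .................................kkkkk............
224 .................................kkkkk............
225 ..............................BBBkkkkk............
226 ..............................BBBkkkkk............
227 ..............................BBBkkkkk............
228 ..............................BBBBkkkk............
229 ..............................BBBkkkkk............
230 ..............................BBBkkkkk............
231 ..............................BBBkkkkk.........w..
232 ..............................BBBk
[... 251 characters left out ...]
.....................B..w...............
238 ..................................................
239 ..................................................
240 ..................................................
241 ..................................................
242 ....................ww.........bb.................
243 ...................www........bbbb................
244 ..................w.........bbbbbbb...............
245 ...............w.........bbbbbbbbbbbbb............
246 ..............w.........bbbbbbbbbbbbbb............
247 ...........w.........kkbbbbbbbbbbbbbbbb...........
248 ..........w........kkkkk.bbbbbbbbbbbbbb...........
249 ...................kbkkkb.b.bbbbbbbbbbbb..ww......
```

```bash
python3 - <<'E'
from h import *
e=np.array([np.cos(np.radians(23.4)),np.sin(np.radians(23.4))]);f=np.array([-e[1],e[0]])
b=cv2.imread("pics/s17.png")
g=b.astype(int).sum(2)
for al in(-.05,0,.05,.1,.15,.2):
    o=[]
    for y in(-.078,-.045,-.03,.03,.045,.078):
        o.append(proj("scene",[*(C-e*.084*np.sin(al)+f*y),.06+.084*np.cos(al)]).round(1).tolist())
    # brightness along the predicted bar
    sc=[]
    for d in range(-6,7,1):
        v=[]
        for y in np.r_[np.linspace(-.075,-.03,25),np.linspace(.03,.075,25)]:
            u=proj("scene",[*(C-e*.084*np.sin(al)+f*y),.06+.084*np.cos(al)]);v.append(g[int(round(u[1]+d)),int(round(u[0]))])
        sc.append(int(np.mean(v)))
    print(al,o,sc)
E
```

```text
-0.05 [[313.5, 258.6], [327.7, 251.8], [334.0, 248.8], [358.2, 237.2], [364.0, 234.4], [376.5, 228.4]] [407, 433, 430, 382, 351, 352, 360, 364, 367, 367, 371, 380, 389]
0 [[312.2, 257.4], [326.3, 250.6], [332.6, 247.6], [356.8, 236.1], [362.6, 233.3], [375.1, 227.4]] [355, 381, 415, 443, 424, 371, 352, 359, 369, 375, 375, 374, 378]
0.05 [[310.9, 256.2], [325.0, 249.5], [331.3, 246.5], [355.4, 235.1], [361.3, 232.3], [373.7, 226.4]] [352, 353, 364, 392, 428, 445, 404, 361, 355, 369, 378, 380, 379]
0.1 [[309.6, 255.2], [323.7, 248.5], [330.0, 245.5], [354.1, 234.1], [359.9, 231.4], [372.4, 225.5]] [355, 351, 355, 354, 371, 403, 441, 438, 387, 357, 355, 372, 380]Traceback (most recent call last):
  File "<stdin>", line 14, in <module>
  File "h.py", line 10, in proj
    K,p,M=cam(n);v=K@(M.T@(np.array(P)-p));return v[:2]/v[2]
          ~~~^^^
  File "h.py", line 5, in cam
    c=ctrl.camera_params(n);q=c["orientation"]
ValueError: time passes only in moves, steps and waits
```

servo_tool([
  [0.0,0.0012,0,-0.0004,0,0,0],
  [0.0,0,0,0,0,0,0],
])

```text
t: 56.1
position: [0.5705, 0.0066, 0.3573]
tool_rot: [0.0, 0.979, 0.203, -0.005]
contact_force: [-7.8, -0.8, 0.5]
width: 0.0215
grip_force: 30.0
```

servo_tool([
  [0.0,0.001,0,0,0,0,0],
  [0.0,0,0,0,0,0,0],
])

```text
t: 56.27
position: [0.5715, 0.007, 0.3573]
tool_rot: [0.0, 0.979, 0.203, -0.005]
contact_force: [-7.7, -2.3, 0.9]
width: 0.0213
grip_force: 30.0
```

```bash
cat >> h.py <<'E'
_cam=cam;_cc={}
def cam(n):
    if n not in _cc:_cc[n]=_cam(n)
    return _cc[n]
def bail_alpha(name,lo=-.2,hi=.5,Cs=np.array([.5719,.0052])):
    g=save("scene",name).astype(float).sum(2)
    e=np.array([np.cos(np.radians(23.4)),np.sin(np.radians(23.4))]);f=np.array([-e[1],e[0]])
    als=np.arange(lo,hi,.01);s=[]
    for al in als:
        uv=np.array([proj("scene",[*(Cs-e*.084*np.sin(al)+f*y),.06+.084*np.cos(al)]) for y in np.r_[np.linspace(-.075,-.03,25),np.linspace(.03,.07,25)]],np.float32)
        s.append(cv2.remap(g.astype(np.float32),uv[:,:1],uv[:,1:],cv2.INTER_LINEAR).mean())
    s=np.array(s);print("alpha",als[np.argsort(-s)[:4]].round(2),s.max().round())
    return als,s
E
python3 - <<'E'
from h import *
bail_alpha("s18");err(C,.357,23.4)
E
```

```text
alpha [0.09 0.08 0.1  0.07] 441.0
tool d [-0.0019 -0.0001  0.0003] rot [-0.07  0.54 -0.01] pos [0.5715 0.0069 0.3573] j6 1.06 t 56.3 F [-7.8 -0.2  0.7] w 0.0214
```

servo_tool([
  [0.0,0.001,0,0,0,0,0],
  [0.0,0,0,0,0,0,0],
])

```text
t: 56.48
position: [0.5727, 0.0075, 0.3574]
tool_rot: [0.0, 0.979, 0.203, -0.004]
contact_force: [-7.0, -0.9, -1.0]
width: 0.021
grip_force: 30.0
```

servo_tool([
  [0.0,0.001,0,0,0,0,0],
  [0.0,0,0,0,0,0,0],
])

```text
t: 56.65
position: [0.5744, 0.0082, 0.3574]
tool_rot: [-0.0, 0.979, 0.203, -0.003]
contact_force: [-4.0, 1.1, -3.4]
width: 0.0217
grip_force: 30.0
```

```bash
python3 - <<'E'
from h import *
bail_alpha("s19");err(C,.357,23.4)
E
```

```text
alpha [0.06 0.05 0.07 0.04] 435.0
tool d [-0.0054 -0.0001  0.0005] rot [-0.07  0.24 -0.03] pos [0.5747 0.0083 0.3574] j6 1.06 t 56.7 F [-3.4  1.4 -4.8] w 0.0215
```

servo_tool([
  [0.0,0.001,0,0.0005,0,0,0],
  [0.0,0,0,0,0,0,0],
])

```text
t: 56.87
position: [0.5767, 0.0092, 0.3575]
tool_rot: [-0.0, 0.979, 0.203, -0.0]
contact_force: [-3.3, 0.9, -5.4]
width: 0.0215
grip_force: 30.0
```

servo_tool([
  [0.0,0.001,0,0,0,0,0],
  [0.0,0,0,0,0,0,0],
])

```text
t: 57.03
position: [0.5779, 0.0097, 0.3575]
tool_rot: [-0.0, 0.979, 0.203, -0.0]
contact_force: [-1.9, 2.1, -7.2]
width: 0.0213
grip_force: 30.0
```

servo_tool([
  [0.0,0.0008,0,0,0,0,0],
  [0.0,0,0,0,0,0,0],
])

```text
t: 57.2
position: [0.5785, 0.0101, 0.3575]
tool_rot: [-0.0, 0.979, 0.203, -0.0]
contact_force: [-1.3, 2.7, -9.9]
width: 0.0214
grip_force: 30.0
```

```bash
python3 - <<'E'
from h import *
bail_alpha("s20");err(C,.357,23.4)
E
```

```text
alpha [ 0.01  0.    0.02 -0.01] 434.0
tool d [-0.0096 -0.0001  0.0005] rot [-0.04  0.03 -0.01] pos [0.5785 0.0101 0.3575] j6 1.06 t 57.2 F [ -2.3   2.3 -10.2] w 0.0212
```

servo_tool([
  [0.0,0,0,0.001,0,0,0],
  [0.0,0,0,0.001,0,0,0],
  [0.0,0,0,0,0,0,0],
])

```text
t: 57.5
position: [0.5788, 0.0103, 0.3574]
tool_rot: [-0.0, 0.979, 0.203, 0.001]
contact_force: [-2.0, 4.0, -1.5]
width: 0.0214
grip_force: 30.0
```

servo_tool([
  [0.05,0,0,0,0,0,0],
  [0.05,0,0,0,0,0,0],
  [0.05,0,0,0,0,0,0],
  [0.05,0,0,0,0,0,0],
])

```text
t: 57.83
position: [0.5791, 0.0094, 0.3573]
tool_rot: [0.001, 0.979, 0.203, 0.001]
contact_force: [0.2, -0.1, 0.1]
width: 0.0443
grip_force: 0.0
```

```bash
python3 - <<'E'
from h import *
bail_alpha("s21",-.25,1.7);err(C,.357,23.4)
E
```

```text
alpha [-0.01 -0.02  0.   -0.03] 419.0
tool d [-0.0097 -0.0008  0.    ] rot [ 0.11 -0.1  -0.02] pos [0.5789 0.0095 0.3571] j6 1.06 t 57.9 F [-0.2 -0.8  0.3] w 0.0477
```

servo_tool([
  [0.06,0,0,-0.01,0,0,0],
  [0.06,0,0,-0.03,0,0,0],
  [0.06,0,0,-0.035,0,0,0],
  [0.06,0,0,-0.035,0,0,0],
  [0.06,-0.03,0,0,0,0,0],
])

```text
t: 58.3
position: [0.5556, -0.0016, 0.4744]
tool_rot: [0.003, 0.979, 0.203, 0.009]
contact_force: [0.3, 0.1, 0.8]
width: 0.0599
grip_force: 0.0
```

servo_tool([
  [0.06,-0.03,0,0,0,0,0],
  [0.06,-0.03,0,0,0,0,0],
  [0.06,-0.03,0,0,0,0,0],
  [0.06,-0.03,0,0,0,0,0],
  [0.06,0,0,0,0,0,0],
])

```text
t: 58.72
position: [0.4365, -0.0505, 0.4676]
tool_rot: [0.001, 0.979, 0.202, -0.001]
contact_force: [-1.1, 0.4, 0.3]
width: 0.06
grip_force: 0.0
```

```bash
python3 - <<'E'
from h import *
bail_alpha("s22",-.25,1.7);save("top","t22");err(C,.357,23.4)
for t,z in(("bail_tab",.162),("bail_bar",.144),("lid_groove",.1395),("lid_grip",.118)):
    for n in("top","scene"): print(t,n,[(round(q["confidence"],2),ray(n,q["uv"],z)[:2].round(4)) for q in ctrl.tip_of(n,t)[:1]])
E
```

```text
alpha [ 0.   -0.01  0.01 -0.02] 442.0
tool d [ 0.1409 -0.0006  0.111 ] rot [ 0.11 -0.15 -0.09] pos [ 0.4402 -0.0499  0.4676] j6 0.89 t 58.8 F [ 0.7 -0.2 -0. ] w 0.0603
bail_tab top []
bail_tab scene [(0.66, array([0.5798, 0.0064]))]
bail_bar top []
bail_bar scene [(0.94, array([0.5736, 0.0052]))]
lid_groove top []
lid_groove scene [(0.64, array([0.5678, 0.007 ]))]
lid_grip top []
lid_grip scene [(0.62, array([0.5676, 0.0076]))]
```

The bail holds at an angle of about 0 with nothing touching it, so the bar is snapped into the groove. Handing in.

```bash
python3 -c "
from plant import ctrl
print(ctrl.sign_off())"
```

```text
the job is handed in; nothing more can be done
None
```

All six pots present (pot0 was absent) stand upright in the canister, the lid is on with its groove lined up with the bail, and the bail bar is snapped into the groove; the job was handed in at about 59 s.

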